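# Level measure of chew balls for a cage

### The job

Portion out chew balls for the open cage: take the scoop from the green mat, push it under the blue strike bar to the back of the bin so that it comes up heaped, lift it level until its rim is just under the bar, and draw it back out beneath the bar to strike off the excess into the bin, leaving a level scoop of three balls. Tip those three into the cage, leaving the other four in the bin, and stand the empty scoop back on its mat. Leave the other things on the bench where they are.

Things in the scene. Friction and masses are not known exactly. Their poses are not given: they have to be found in the camera images.
- scoop_grip (a point): Grip point of the 240 g stainless measuring scoop, on its black upright handle, 108 mm above the scoop's flat underside. The handle is a bar 20 mm wide (along y) and 16 mm thick, leaning back 9 deg, from 12 to 140 mm above the underside. Scoop axes: x level towards the nose, y left, z up.
- scoop_pan (a point): Middle of the scoop's trough, 101 mm ahead of scoop_grip and 89 mm below it, 19 mm above the underside. Trough 36 mm wide inside, 41 mm outside, floor 3 mm thick; inside of the back wall at x -48 mm, outside at -50.5 mm. Holds just three balls level, one behind another, tops just under the rim; empties when tipped nose down past about 45 deg. Scoop axes: x level towards the nose, y left, z up.
- scoop_nose (a point): Middle of the scoop's sharp front edge, 66 mm ahead of scoop_pan, on the level of the underside. From it a ramp rises 9 mm to the crest of the front lip 18 mm behind, then falls inwards at 40 deg to the trough's floor. It fills best pushed level along the bin's floor; if a place stays empty after striking, go in again. Scoop axes: x level towards the nose, y left, z up.
- scoop_rim (a point): Middle of the top of the trough's back wall, 49 mm behind scoop_pan, 36 mm above the underside; the side rims are as high, sloping down near the nose. From the back wall an 18 mm wide shank (12 to 22 mm above the underside) runs 28 mm back to the handle: the strike bar has room above it. Scoop axes: x level towards the nose, y left, z up.
- bin: Bright narrow sheet-metal bin, fixed, open on top and in front. Origin under its middle; +x to its closed back, z up. Outside 190 x 64 x 116 mm. Inside: floor 4 mm above the bench, side walls at y +-28 mm, back wall at x +90 mm. Sides 116 mm high from the back to x -58 mm, then slope to 34 mm at the front (x -95 mm), where a small lip stands 6.5 mm above the bench.
- bin_bar (a point): Middle of the underside of the bin's blue strike bar (the bin's axes; at x -45 mm in the bin): a flat bar 5 mm thick along x, 22 mm tall, fixed from side wall to side wall, its underside 74 mm above the bench, 70 mm above the bin's floor. The scoop goes in under it, nose first, from the open front.
- cage: Open amber clear plastic animal cage, fixed, long sides along its x. Origin under its middle, z up. Outside 300 x 190 x 125 mm, walls 4 mm, a brown card liner on its floor (7 mm above the bench).
- mat: Green mat on the bench where the scoop stands, fixed, 240 x 150 mm (long along its x), 4 mm thick. Origin under its middle.
- ball0_center (a point): Centre of a smooth round wooden chew ball, diameter 32 mm, about 12 g (one of seven alike, all in the bin at the start, in a zigzag along its floor).
- ball1_center (a point): Centre of a smooth round wooden chew ball, diameter 32 mm, about 12 g (one of seven alike, all in the bin at the start, in a zigzag along its floor).
- ball2_center (a point): Centre of a smooth round wooden chew ball, diameter 32 mm, about 12 g (one of seven alike, all in the bin at the start, in a zigzag along its floor).
- ball3_center (a point): Centre of a smooth round wooden chew ball, diameter 32 mm, about 12 g (one of seven alike, all in the bin at the start, in a zigzag along its floor).
- ball4_center (a point): Centre of a smooth round wooden chew ball, diameter 32 mm, about 12 g (one of seven alike, all in the bin at the start, in a zigzag along its floor).
- ball5_center (a point): Centre of a smooth round wooden chew ball, diameter 32 mm, about 12 g (one of seven alike, all in the bin at the start, in a zigzag along its floor).
- ball6_center (a point): Centre of a smooth round wooden chew ball, diameter 32 mm, about 12 g (one of seven alike, all in the bin at the start, in a zigzag along its floor).
- tunnel: Bystander: clear red plastic tunnel lying on the bench, 110 mm long, 60 mm across. Origin under its middle.
- waterbottle: Bystander: clear water bottle with green cap and steel spout, upright, 62 mm across, 175 mm high. Origin under its middle.
- hut: Bystander: red plastic hut, 100 x 75 x 60 mm. Origin under its middle.
- spray: Bystander: white spray bottle with blue head, 72 mm across, 200 mm high. Origin under its middle.

How it is judged:
On the way, in this order (a step that is already met when the one before it is completed fails the run):
1. with the middle of the trough at least 30 mm behind the strike bar and the scoop lifted level off the bin's floor, it is heaped: a ball lies in it on top of others, above the rim (((distance between ball0_center and scoop_pan below 0.055 m and z of ball0_center in the frame of scoop_pan above 0.01 m) or (distance between ball1_center and scoop_pan below 0.055 m and z of ball1_center in the frame of scoop_pan above 0.01 m) or (distance between ball2_center and scoop_pan below 0.055 m and z of ball2_center in the frame of scoop_pan above 0.01 m) or (distance between ball3_center and scoop_pan below 0.055 m and z of ball3_center in the frame of scoop_pan above 0.01 m) or (distance between ball4_center and scoop_pan below 0.055 m and z of ball4_center in the frame of scoop_pan above 0.01 m) or (distance between ball5_center and scoop_pan below 0.055 m and z of ball5_center in the frame of scoop_pan above 0.01 m) or (distance between ball6_center and scoop_pan below 0.055 m and z of ball6_center in the frame of scoop_pan above 0.01 m)) and x of scoop_pan in the frame of bin_bar between 0.03 and 0.09 m and z of scoop_pan in the frame of bin above 0.035 m and angle between scoop_pan's own z axis and vertical below 0.2 rad), for 0.1 s.
2. the scoop is drawn level under the strike bar, its rim no more than 12 mm below the bar's underside (x of scoop_pan in the frame of bin_bar between -0.02 and 0.02 m and z of scoop_pan in the frame of bin_bar between -0.029 and -0.014 m and angle between scoop_pan's own z axis and vertical below 0.2 rad), for 0.04 s.
3. the scoop is drawn out in front of the bar struck level: no ball in it stands above the rim (not ((distance between ball0_center and scoop_pan below 0.055 m and z of ball0_center in the frame of scoop_pan above 0.01 m) or (distance between ball1_center and scoop_pan below 0.055 m and z of ball1_center in the frame of scoop_pan above 0.01 m) or (distance between ball2_center and scoop_pan below 0.055 m and z of ball2_center in the frame of scoop_pan above 0.01 m) or (distance between ball3_center and scoop_pan below 0.055 m and z of ball3_center in the frame of scoop_pan above 0.01 m) or (distance between ball4_center and scoop_pan below 0.055 m and z of ball4_center in the frame of scoop_pan above 0.01 m) or (distance between ball5_center and scoop_pan below 0.055 m and z of ball5_center in the frame of scoop_pan above 0.01 m) or (distance between ball6_center and scoop_pan below 0.055 m and z of ball6_center in the frame of scoop_pan above 0.01 m)) and x of scoop_pan in the frame of bin_bar below -0.06 m), for 0.1 s.
At the end, for the whole second after the job is handed in: Just three balls lie in the cage (it carries the weight of three, 0.30 to 0.41 N) and the other four in the bin; the scoop stands upright (within 0.1 rad) on the mat, the middle of its trough within the mat's edges, let go (contact force between cage and anything else between 0.3 and 0.41 N and ((x of ball0_center in the frame of cage between -0.15 and 0.15 m and y of ball0_center in the frame of cage between -0.095 and 0.095 m) or (x of ball0_center in the frame of bin between -0.095 and 0.095 m and y of ball0_center in the frame of bin between -0.032 and 0.032 m)) and ((x of ball1_center in the frame of cage between -0.15 and 0.15 m and y of ball1_center in the frame of cage between -0.095 and 0.095 m) or (x of ball1_center in the frame of bin between -0.095 and 0.095 m and y of ball1_center in the frame of bin between -0.032 and 0.032 m)) and ((x of ball2_center in the frame of cage between -0.15 and 0.15 m and y of ball2_center in the frame of cage between -0.095 and 0.095 m) or (x of ball2_center in the frame of bin between -0.095 and 0.095 m and y of ball2_center in the frame of bin between -0.032 and 0.032 m)) and ((x of ball3_center in the frame of cage between -0.15 and 0.15 m and y of ball3_center in the frame of cage between -0.095 and 0.095 m) or (x of ball3_center in the frame of bin between -0.095 and 0.095 m and y of ball3_center in the frame of bin between -0.032 and 0.032 m)) and ((x of ball4_center in the frame of cage between -0.15 and 0.15 m and y of ball4_center in the frame of cage between -0.095 and 0.095 m) or (x of ball4_center in the frame of bin between -0.095 and 0.095 m and y of ball4_center in the frame of bin between -0.032 and 0.032 m)) and ((x of ball5_center in the frame of cage between -0.15 and 0.15 m and y of ball5_center in the frame of cage between -0.095 and 0.095 m) or (x of ball5_center in the frame of bin between -0.095 and 0.095 m and y of ball5_center in the frame of bin between -0.032 and 0.032 m)) and ((x of ball6_center in the frame of cage between -0.15 and 0.15 m and y of ball6_center in the frame of cage between -0.095 and 0.095 m) or (x of ball6_center in the frame of bin between -0.095 and 0.095 m and y of ball6_center in the frame of bin between -0.032 and 0.032 m)) and x of scoop_pan in the frame of mat between -0.12 and 0.12 m and y of scoop_pan in the frame of mat between -0.075 and 0.075 m and z of scoop_pan in the frame of mat between 0.018 and 0.03 m and angle between scoop_pan's own z axis and vertical below 0.1 rad); the robot touches nothing.
It fails at once if the clear red plastic tunnel is pushed more than 30 mm (distance of tunnel from where it was at the start of the episode above 0.03 m).
It fails at once if the water bottle is pushed more than 30 mm (distance of waterbottle from where it was at the start of the episode above 0.03 m).
It fails at once if the red plastic hut is pushed more than 30 mm (distance of hut from where it was at the start of the episode above 0.03 m).
It fails at once if the spray bottle is pushed more than 30 mm (distance of spray from where it was at the start of the episode above 0.03 m).
It also fails if it takes over 72 s, if anything falls off the work surface, if the arm or the gripper's body presses on something with over 40 N, if the wrist force passes 120 N, or if a joint passes its speed limit or range.

### The arm

A 6-joint arm with a two-finger parallel gripper is mounted at the origin on the work surface. World frame = base frame: x ahead of the robot, y to its left, z up, the work surface at z = 0. Lengths are in m, angles in rad, forces in N, time in s.
With the tool pointing down it reaches from about 0.35 to 0.875 m from the base axis. Payload 15.5 kg.
Tool frame: the origin (TCP) lies midway between the tips of the shut fingers; the grasp point (between the pads) lies 19 mm behind it (bot.hold_point_z is the distance from the TCP to the grasp point, in m); z points along the fingers, y is the direction in which the jaws open and shut (so a half turn about z gives the same grasp; the last joint's range is limited). The gripper opens to 85 mm and grips with 20 to 120 N. Pads are 22 mm wide; open, the fingers measure 114 mm over their backs; the gripper's body (76 mm by 85 mm) begins 54 mm behind the grasp point. The pads swing forward as they close: fully open they stand 13 mm farther back than shut.
Start: joints at [-1.304, 0.494, 1.345, -0, 1.302, -0.096], TCP at [0.221, -0.585, 0.201] pointing down, gripper open.
Joint ranges: [-2.91, 2.91], [-0.82, 2.16], [0.22, 2.67], [-1.22, 4.37], [0.12, 2.79], [-3.08, 3.08]. Speed limits (rad/s): [1.89, 1.89, 2.57, 3.01, 3.01, 3.01].

### API

Orientations are given as a 3x3 rotation matrix whose columns are the frame's x, y, z axes.
In Python, from bench import bot, cams gives the robot as it stands. The module is installed in compiled form; this text tells all that it offers.
- The arm moves only by the tool move_arm, never from a script. Its argument "deltas" is a list that holds one entry, the list of rows, each a list of 7 numbers: the closure in counts, from 0 (fully open) to 255 (shut), then the shift along the tool's x, y, z in m, then the turn, a rotation vector about the tool's x, y, z in degrees. A call has 1 to 20 rows; each row is the pose to reach, as a shift and turn from the pose commanded when the call began, along the tool's axes at that moment; what a row does not reach only later rows make up. A row lasts 1/12 s, in which the tool goes at most 41.7 mm and 7.16 degrees, less where a joint would pass 70% of its speed; a pose out of reach is approached as far as the arm can. A call with a gripper value outside its range is refused whole. The fingers move at their own pace and stop on an object; the grip force is fixed at half the most. Time passes only in rows, so rows that repeat a pose let the fingers close. It gives the time, the measured TCP pose, the force and the opening at its end, in the units of the state.
- bot.get_state(): the state, without advancing time (a new reading comes with each control period).
- cams.grab_frame(name): name is "scene" or "top"; returns the picture (384x512x3 uint8, red, green, blue); there is no depth.
- cams.calibration(name): a dict with "K" (3x3 intrinsics, pixels), "R" (3x3) and "t" (3): a world point X has camera coordinates R X + t. Camera axes: x right, y down, z forward; pixel columns grow to the right and rows downward; lengths in m; the calibration is good to about 2 mm. A picture is of the moment at which its call begins. calibration takes no time and is no camera call.
- bot.job_done(): hands the job in, once; it reports no verdict.
Trained networks look in the newest picture that a camera, given by its name, has taken for a name from the list of things; names that differ only in an ending like _2 or _b are one class to them, and where a whole thing is asked for, a point or a joint stands for the part that bears it (a point fixed in the world has none). Each returns a list of dicts, best first, with "conf" (0 to 1); they miss things now and then, are a little off and sometimes report something else, mostly with a low value. They report only what shows in the picture. A call takes as long as a camera call.
- cams.recognise(camera, target): "at" ([x, y, z] in m, in world coordinates, good to about 4 mm: the middle of the surface that is visible of it).
- cams.regions_of(camera, target): "pixels" (384x512 bool, what is visible of it).
- cams.spot_point(camera, target): "at" ([x, y, z] in m, in world coordinates, good to about 4 mm: a listed point, or the origin of a listed thing).
The state is a dict: "t": time; "q": joint angles; "joint_vel": joint speeds; "tau": joint torques, N m; "tcp_pos": TCP position; "orientation": TCP orientation; "force": force on the tool from outside, world axes, zero at the start; "moment": the same for the moment, N m; "gripper_width": opening from 0.0 (shut) to 1.0 (fully open).
Only numpy, scipy, OpenCV 4.12 (cv2) and the standard library are available. Lean on these libraries where they do the work, as an engineer would, in place of code of your own. Each camera call takes 0.05 s, during which the arm holds its last target.

## Working session

There is one attempt and no reset: what is moved stays moved. The work goes in short steps, Python scripts to look and compute and a tool call to move; the robot and the scene stay as the last step left them, time stands still between calls to the robot, and variables do not carry over. Pictures are saved under pics/ and viewed, and the job is handed in when it is done.

Besides the shell and the picture viewer there is one more tool, called after ">>>" as name(argument=value, ...), one argument or row to a line, values as JSON. move_arm: Moves the arm, as the interface text tells. Its arguments: {"type":"object","properties":{"deltas":{"type":"array","items":{"type":"array","items":{"type":"array","items":{"type":"number"}}}}},"required":["deltas"]}

```bash
mkdir -p pics; python3 - <<'E'
from bench import bot, cams
import cv2
s=bot.get_state(); print(s)
for n in ("scene","top"):
    im=cams.grab_frame(n); cv2.imwrite(f"pics/{n}0.png",im[:,:,::-1])
    c=cams.calibration(n); print(n,c)
for t in ("scoop_grip","scoop_pan","scoop_nose","scoop_rim","bin","bin_bar","cage","mat","tunnel","waterbottle","hut","spray"):
    for n in ("scene","top"):
        print(t,n,[(r['at'],r['conf']) for r in cams.spot_point(n,t)][:2])
E
```

```text
{'t': 0.0, 'q': array([-1.30450278e+00,  4.94205964e-01,  1.34616589e+00,  1.10967863e-06,
        1.30248928e+00, -9.54831485e-02]), 'joint_vel': array([-0.00018197,  0.00033884,  0.00112764, -0.00120027,  0.00141628,
       -0.00010726]), 'tau': array([-2.13870393e-03, -8.82176042e+01, -3.83881080e+01, -4.04613265e-04,
        9.91713780e-03,  1.43310541e-05]), 'tcp_pos': array([ 0.22111402, -0.584137  ,  0.20037434]), 'orientation': array([[ 9.35269587e-01,  3.53935996e-01, -3.32777746e-04],
       [ 3.53936131e-01, -9.35268794e-01,  1.22405153e-03],
       [ 1.21999257e-04, -1.26260024e-03, -9.99999195e-01]]), 'force': array([ 0.16256158,  0.49803294, -0.50527547]), 'moment': array([0.05568339, 0.02731591, 0.07609362]), 'gripper_width': 1.001152403979077}
scene {'K': array([[409.58866112,   0.        , 252.60693527],
       [  0.        , 409.58866112, 194.33222094],
       [  0.        ,   0.        ,   1.        ]]), 'R': array([[ 0.52167103,  0.85296094, -0.01780352],
       [ 0.63144126, -0.40005436, -0.66425781],
       [-0.57370834,  0.33528218, -0.74729151]]), 't': array([
[... 1109 characters left out ...]
1], 0.58), ([0.6121, -0.0119, 0.0157], 0.51)]
cage top [([0.484, 0.2952, -0.0017], 0.66), ([0.4125, -0.3237, 0.1109], 0.33)]
mat scene [([0.5059, -0.3207, -0.0005], 0.69)]
mat top [([0.5092, -0.318, -0.0038], 0.82)]
tunnel scene [([0.783, 0.1846, -0.0018], 0.61)]
tunnel top [([0.7726, 0.1775, -0.003], 0.94)]
waterbottle scene [([0.7517, -0.184, -0.0019], 0.98)]
waterbottle top [([0.6789, -0.0165, -0.0032], 0.59)]
hut scene [([0.7486, -0.2997, 0.0003], 0.61)]
hut top [([0.746, -0.3026, -0.0025], 0.79), ([0.7015, 0.0015, 0.0189], 0.71)]
spray scene [([0.564, 0.5258, 0.0003], 0.85), ([0.7029, 0.0035, 0.0227], 0.28)]
spray top [([0.5665, 0.5215, 0.0022], 0.78), ([0.4845, 0.2953, -0.0032], 0.44)]
```

View pics/scene0.png

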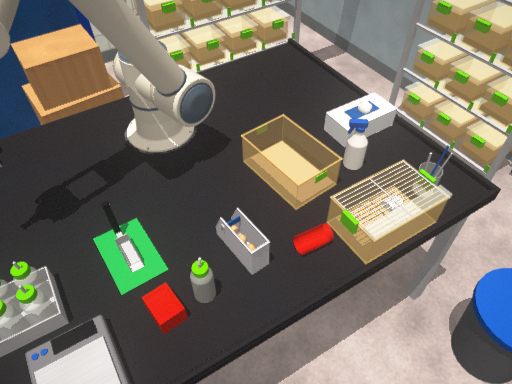

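View pics/top0.png

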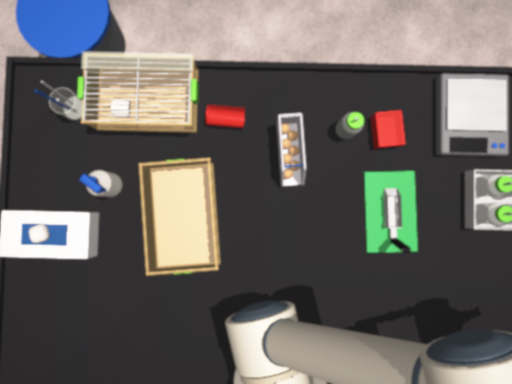

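```bash
cat > h.py <<'E'
import numpy as np, cv2
from scipy.optimize import minimize
from bench import bot, cams
CAL={n:cams.calibration(n) for n in ("scene","top")}
def proj(n,X):
    c=CAL[n]; Y=np.atleast_2d(X)@c["R"].T+c["t"]; p=Y@c["K"].T; return p[:,:2]/p[:,2:]
def place(P,x,y,yaw):
    c,s=np.cos(yaw),np.sin(yaw); P=np.array(P,float); return np.c_[x+c*P[:,0]-s*P[:,1], y+s*P[:,0]+c*P[:,1], P[:,2]]
def sil(n,faces,pose,S=4):
    m=np.zeros((384*S,512*S),np.uint8)
    for f in faces:
        q=(proj(n,place(f,*pose))+0.5)*S
        cv2.fillPoly(m,[np.round(q*16).astype(np.int32)],1,shift=4)
    return cv2.resize(m.astype(np.float32),(512,384),interpolation=cv2.INTER_AREA)
def fit(faces,pose0,masks):
    def cost(p):
        c=0
        for n,m in masks.items():
            s=sil(n,faces,(p[0],p[1],p[2]/3)); c+=1-np.minimum(s,m).sum()/np.maximum(s,m).sum()
        return c
    x0=np.array([pose0[0],pose0[1],pose0[2]*3])
    r=minimize(cost,x0,method="Nelder-Mead",options=dict(initial_simplex=[x0,x0+[.01,0,0],x0+[0,.01,0],x0+[0,0,.3]],xatol=1e-4,fatol=1e-4))
    return r.x[0],r.x[1],r.x[2]/3,r.fun
prof=[(95,0),(95,.116*1e3),(-58,116),(-95,34),(-95,0)]
side=lambda y:[(a/1e3,y,b/1e3) for a,b in prof]
BIN=[side(.032),side(-.032),[(.095,.032,0),(.095,-.032,0),(.095,-.032,.116),(.095,.032,.116)],[(-.095,-.032,0),(.095,-.032,0),(.095,.032,0),(-.095,.032,0)],
 [(-.095,-.032,0),(-.095,.032,0),(-.095,.032,.0065),(-.095,-.032,.0065)]]
def box(L,W,H):
    a,b=L/2,W/2; B=[(a,b),(-a,b),(-a,-b),(a,-b)]
    F=[[(x,y,z) for x,y in B] for z in (0,H)]
    for i in range(4):
        p,q=B[i],B[(i+1)%4]; F.append([(*p,0),(*q,0),(*q,H),(*p,H)])
    return F
E
python3 - <<'E'
from h import *
M={}
for t in ("bin","cage","mat","scoop_pan"):
    for n in ("scene","top"):
        r=cams.regions_of(n,t)
        print(t,n,[(round(a['conf'],2),int(a['pixels'].sum()),np.round(np.argwhere(a['pixels']).mean(0))) for a in r])
        if r: M[t+"_"+n]=r[0]['pixels'];
np.savez("masks.npz",**M)
g=lambda t:{n:M[t+"_"+n].astype(np.float32) for n in("scene","top") if t+"_"+n in M}
for both in (("scene","top"),("top",),("scene",)):
  for t,F,p0 in (("bin",BIN,(.6765,-.015,.17)),("cage",box(.3,.19,.125),(.485,.296,0.05))):
    mm={k:v for k,v in g(t).items() if k in both}
    if mm: 
        r=fit(F,p0,mm); print(t,both,np.round(r,4),np.degrees(r[2]))
for n in("scene","top"):
    im=cv2.imread(f"pics/{n}0.png")
    c=proj(n,[[.6765,-.015,.05]])[0]; x,y=int(c[0])-50,int(c[1])-50
    cv2.imwrite(f"pics/bin_{n}.png",cv2.resize(im[y:y+100,x:x+100],(600,600),interpolation=cv2.INTER_CUBIC)); print(n,x,y)
E
```

```text
bin scene [(0.78, 1794, array([241., 244.])), (0.66, 849, array([241., 123.]))]
bin top [(0.7, 1310, array([148., 292.]))]
cage scene [(0.64, 5866, array([160., 290.]))]
cage top [(0.57, 8471, array([216., 179.]))]
mat scene [(0.86, 2685, array([256., 130.]))]
mat top [(0.8, 2949, array([210., 389.]))]
scoop_pan scene [(0.81, 786, array([242., 123.]))]
scoop_pan top [(0.76, 942, array([217., 394.]))]
bin ('scene', 'top') [ 0.6738 -0.0129  0.0864  0.473 ] 4.950399599639242
cage ('scene', 'top') [0.4778 0.2987 0.1033 0.0715] 5.9205850596110094
bin ('top',) [ 0.6758 -0.012   0.0875  0.3531] 5.010687573861306
cage ('top',) [0.4825 0.2992 0.105  0.0454] 6.015654354337743
bin ('scene',) [ 0.6728 -0.0136  0.0899  0.1109] 5.153512160345449
cage ('scene',) [0.4789 0.2971 0.1075 0.0245] 6.1597808646930945
scene 190 189
top 241 100
```

```bash
python3 - <<'E'
from h import *
M=np.load("masks.npz")
def hull(m):
    o=np.zeros((384,512),np.uint8); p=np.argwhere(m)[:,::-1].astype(np.int32); cv2.fillConvexPoly(o,cv2.convexHull(p),1); return o.astype(np.float32)
for n in ("scene","top"): print(n, M["bin_"+n].sum(), hull(M["bin_"+n]).sum())
out={}
for both in (("scene","top"),("top",),("scene",)):
    r=fit(BIN,(.6765,-.015,.1),{n:hull(M["bin_"+n]) for n in both}); print(both,np.round(r,4),np.degrees(r[2])); out[both]=r
r=out[("scene","top")]
for n,(x,y) in dict(scene=(190,189),top=(241,100)).items():
    im=cv2.imread(f"pics/{n}0.png")
    im=cv2.resize(im[y:y+100,x:x+100],(600,600),interpolation=cv2.INTER_CUBIC)
    for f in BIN[:3]+BIN[4:]:
        q=((proj(n,place(f,*r[:3]))+.5-[x,y])*6).astype(np.int32); cv2.polylines(im,[q],True,(0,0,255),1)
    bar=[(-.045,-.028,.096),(-.045,.028,.096),(-.045,.028,.074),(-.045,-.028,.074)]
    q=((proj(n,place(bar,*r[:3]))+.5-[x,y])*6).astype(np.int32); cv2.polylines(im,[q],True,(0,255,255),1)
    cv2.imwrite(f"pics/bin_{n}_f.png",im)
E
```

```text
scene 1794 2038.0
top 1310 1971.0
('scene', 'top') [ 0.6732 -0.0137  0.1002  0.1711] 5.739881610121871
('top',) [ 0.674  -0.0123  0.0859  0.0902] 4.921897829764982
('scene',) [ 0.6729 -0.0143  0.1018  0.0731] 5.830568585723982
```

```bash
cd pics; python3 -c "
import cv2,numpy as np
a=cv2.imread('bin_scene_f.png');b=cv2.imread('bin_top_f.png')
cv2.imwrite('binf1.png',cv2.resize(np.hstack([a,b]),(800,400)))"
```

```text
(no output)
```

View pics/bin_scene_f.png

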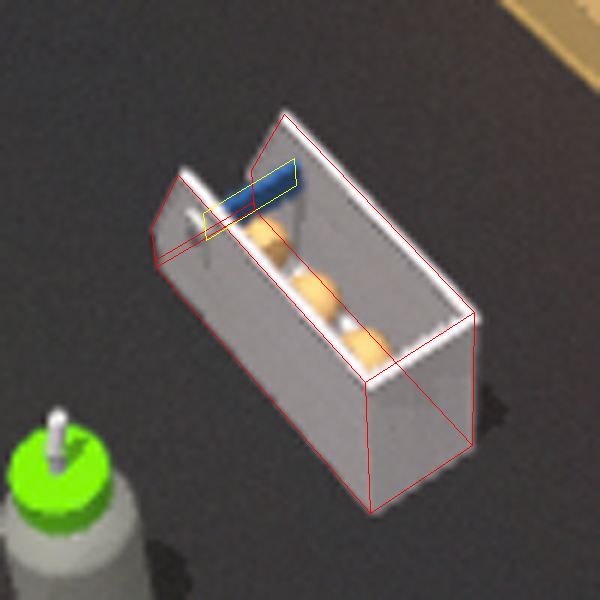

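View pics/bin_top_f.png

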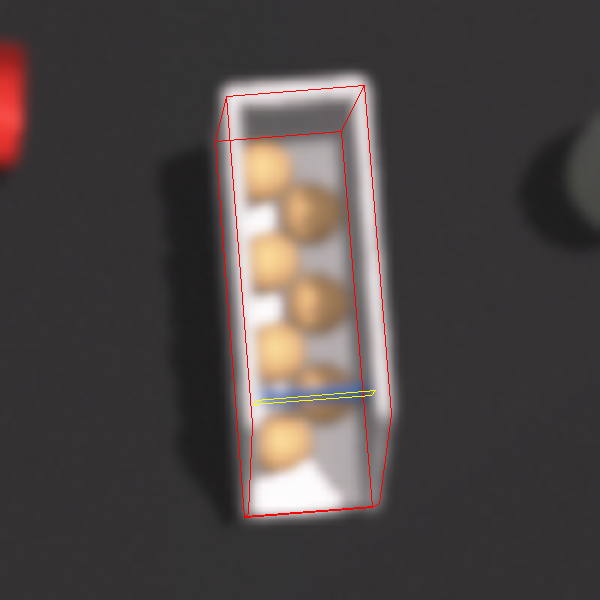

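```bash
cat >> h.py <<'E'
def hexa(A,B): # two quads -> faces
    F=[A,B]
    for i in range(4): F.append([A[i],A[(i+1)%4],B[(i+1)%4],B[i]])
    return F
# scoop model, origin under grip (underside z=0 + zoff)
def scoop(z0=.004):
    F=[]
    def bx(x0,x1,w,za,zb):
        q=lambda z:[(x0,-w/2,z),(x1,-w/2,z),(x1,w/2,z),(x0,w/2,z)]
        return hexa(q(za),q(zb))
    F+=bx(.0505,.149,.041,0,.036); F+=bx(.0505,.167,.041,0,.002)
    F+=bx(.0225,.0505,.018,.012,.022)
    t=np.tan(np.radians(9))
    q=lambda z:[(dx-(z-.108)*t,dy,z) for dx,dy in((-.008,-.01),(.008,-.01),(.008,.01),(-.008,.01))]
    F+=hexa(q(.012),q(.140))
    return [[(a,b,c+z0) for a,b,c in f] for f in F]
E
python3 - <<'E'
from h import *
M=np.load("masks.npz")
out={}
for both in (("scene","top"),("top",),("scene",)):
    r=fit(scoop(),(.412,-.322,.035),{n:M["scoop_pan_"+n].astype(np.float32) for n in both}); print(both,np.round(r,4),np.degrees(r[2])); out[both]=r
r=out[("scene","top")]
ims=[]
for n in("scene","top"):
    im=cv2.imread(f"pics/{n}0.png")
    c=proj(n,[[.48,-.32,.05]])[0]; x,y=int(c[0])-50,int(c[1])-50
    im=cv2.resize(im[y:y+100,x:x+100],(400,400),interpolation=cv2.INTER_CUBIC); raw=im.copy()
    for f in scoop():
        q=((proj(n,place(f,*r[:3]))+.5-[x,y])*4).astype(np.int32); cv2.polylines(im,[q],True,(0,0,255),1)
    ims.append(im)
cv2.imwrite("pics/scoopf.png",np.hstack(ims))
for t,F,p0 in (("mat",box(.24,.15,.004),(.508,-.319,0.02)),):
    r=fit(F,p0,{n:np.maximum(M[t+"_"+n],M["scoop_pan_"+n]).astype(np.float32) for n in("scene","top")}); print(t,np.round(r,4))
E
```

```text
('scene', 'top') [ 0.4103 -0.323   0.0451  0.1972] 2.5845867786969636
('top',) [ 0.4109 -0.3213  0.0359  0.0657] 2.0596651310713376
('scene',) [ 0.4097 -0.3236  0.0349  0.096 ] 2.0010975318326274
mat [ 0.5075 -0.3183  0.0415  0.1555]
```

View pics/scoopf.png

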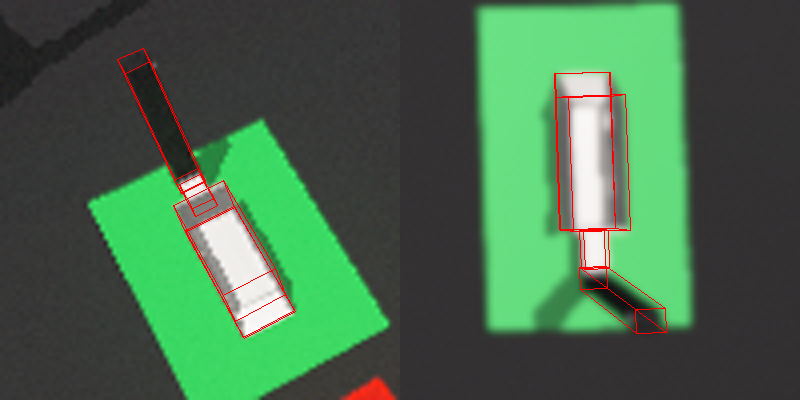

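```bash
cat >> h.py <<'E'
from scipy.spatial.transform import Rotation as Ro
HP=getattr(bot,"hold_point_z",.019)
def toolR(yaw,tip=0.):
    # tool x fwd, z down, scoop yaw; tip = nose-down angle (rad)
    R0=np.array([[1,0,0],[0,-1,0],[0,0,-1.]])
    return Ro.from_euler("z",yaw).as_matrix()@Ro.from_euler("y",tip).as_matrix()@R0
def delta(pos,R,s=None):
    s=s or bot.get_state(); A=s["orientation"]
    d=A.T@(np.array(pos)-s["tcp_pos"]); w=Ro.from_matrix(A.T@R).as_rotvec(degrees=True)
    return np.round(d,4),np.round(w,2)
def show(s=None):
    s=s or bot.get_state()
    print("t",round(s["t"],2),"tcp",np.round(s["tcp_pos"],4),"q",np.round(s["q"],3),"F",np.round(s["force"],1),"w",round(s["gripper_width"],3))
    A=s["orientation"]; print(" yaw",round(np.degrees(np.arctan2(A[1,0],A[0,0])),2),"z",np.round(A[:,2],4))
E
python3 -c "
from h import *
print(HP); show()
R=toolR(np.radians(2.1))
print(delta((.411,-.322,.2),R)); print(delta((.411,-.322,.097),R))"
```

```text
0.0187
t 1.7 tcp [ 0.2212 -0.5846  0.201 ] q [-1.305  0.494  1.345  0.     1.302 -0.096] F [-0.8  0.4  0.2] w 0.999
 yaw 20.73 z [ 0. -0. -1.]
(array([ 0.2704, -0.1784,  0.001 ]), array([ 0.  , -0.  , 18.63]))
(array([ 0.2704, -0.1784,  0.104 ]), array([ 0.  , -0.  , 18.63]))
```

>>> move_arm(
  deltas=[
    [[0,0.034,-0.022,0,0,0,2.3],[0,0.068,-0.045,0,0,0,4.6],[0,0.101,-0.067,0,0,0,7],[0,0.135,-0.089,0,0,0,9.3],[0,0.169,-0.112,0,0,0,11.6],[0,0.203,-0.134,0,0,0,14],[0,0.236,-0.156,0,0,0,16.3],[0,0.27,-0.178,0,0,0,18.6],[0,0.27,-0.178,0,0,0,18.6],[0,0.27,-0.178,0.02,0,0,18.6],[0,0.27,-0.178,0.02,0,0,18.6]],
  ],
)

```text
t: 2.62
tcp_pos: [0.4104, -0.321, 0.179]
orientation: [[0.999, 0.039, -0.002], [0.039, -0.999, 0.002], [-0.002, -0.002, -1.0]]
force: [-1.7, -0.3, -1.0]
gripper_width: 1.001
```

```bash
python3 - <<'E'
from h import *
show()
ims=[]
for n in("scene","top"):
    im=cams.grab_frame(n)[:,:,::-1]
    c=proj(n,[[.43,-.32,.1]])[0]; x,y=max(0,int(c[0])-50),int(c[1])-50
    im=cv2.resize(im[y:y+100,x:x+100],(400,400),interpolation=cv2.INTER_CUBIC)
    ims.append(im)
cv2.imwrite("pics/above.png",np.hstack(ims))
E
```

```text
t 2.62 tcp [ 0.4104 -0.321   0.179 ] q [-0.778  0.375  1.626 -0.     1.143  0.753] F [-1.7 -0.3 -1. ] w 1.001
 yaw 2.23 z [-0.002   0.0019 -1.    ]
```

View pics/above.png

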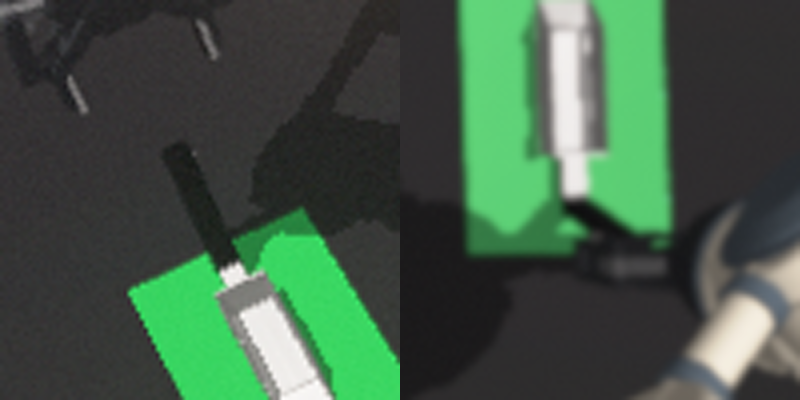

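>>> move_arm(
  deltas=[
    [[0,0.0006,0.001,0.03,0,0,0.1],[0,0.0006,0.001,0.06,0,0,0.1],[0,0.0006,0.001,0.082,0,0,0.1],[0,0.0006,0.001,0.082,0,0,0.1],[120,0.0006,0.001,0.082,0,0,0.1],[220,0.0006,0.001,0.082,0,0,0.1],[255,0.0006,0.001,0.082,0,0,0.1],[255,0.0006,0.001,0.082,0,0,0.1],[255,0.0006,0.001,0.082,0,0,0.1],[255,0.0006,0.001,0.082,0,0,0.1],[255,0.0006,0.001,0.082,0,0,0.1],[255,0.0006,0.001,0.082,0,0,0.1]],
  ],
)

```text
t: 3.72
tcp_pos: [0.4113, -0.3237, 0.0998]
orientation: [[0.999, 0.036, 0.0], [0.036, -0.999, -0.001], [0.0, 0.001, -1.0]]
force: [-3.8, 1.0, 12.0]
gripper_width: 0.213
```

```bash
python3 - <<'E'
from h import *
show()
ims=[]
for n in("scene","top"):
    im=cams.grab_frame(n)[:,:,::-1]
    c=proj(n,[[.45,-.32,.1]])[0]; x,y=max(0,int(c[0])-50),int(c[1])-50
    im=cv2.resize(im[y:y+100,x:x+100],(400,400),interpolation=cv2.INTER_CUBIC)
    ims.append(im)
cv2.imwrite("pics/grasp.png",np.hstack(ims))
E
```

```text
t 3.72 tcp [ 0.4113 -0.3237  0.0998] q [-0.781  0.482  1.712 -0.     0.947  0.755] F [-3.8  1.  12. ] w 0.213
 yaw 2.04 z [ 2.e-04 -7.e-04 -1.e+00]
```

View pics/grasp.png

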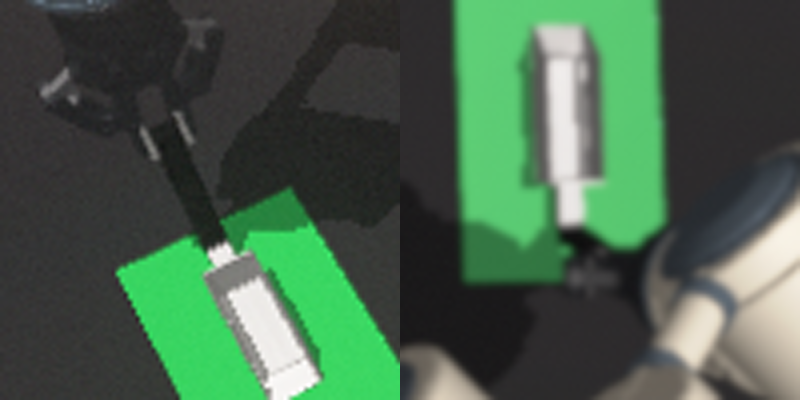

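```bash
python3 -c "
from h import *
R=toolR(np.radians(5.4))
print(delta((.4113,-.3237,.16),toolR(np.radians(2.1))),delta((.385,-.041,.16),R))"
```

```text
(array([ 0.    ,  0.0001, -0.0602]), array([ 0.04, -0.01, -0.06])) (array([-0.0162, -0.2834, -0.0604]), array([ 0.04, -0.01, -3.36]))
```

>>> move_arm(
  deltas=[
    [[255,0,0,-0.02,0,0,0],[255,0,0,-0.04,0,0,0],[255,0,0,-0.06,0,0,0],[255,-0.001,-0.02,-0.06,0,0,-0.2],[255,-0.003,-0.05,-0.06,0,0,-0.6],[255,-0.005,-0.083,-0.06,0,0,-1],[255,-0.007,-0.116,-0.06,0,0,-1.4],[255,-0.009,-0.15,-0.06,0,0,-1.8],[255,-0.011,-0.183,-0.06,0,0,-2.2],[255,-0.013,-0.216,-0.06,0,0,-2.6],[255,-0.014,-0.245,-0.06,0,0,-3],[255,-0.016,-0.268,-0.06,0,0,-3.2],[255,-0.016,-0.283,-0.06,0,0,-3.4],[255,-0.016,-0.283,-0.06,0,0,-3.4],[255,-0.016,-0.283,-0.06,0,0,-3.4]],
  ],
)

```text
t: 5.07
tcp_pos: [0.3852, -0.0406, 0.1592]
orientation: [[0.995, 0.097, 0.0], [0.097, -0.995, -0.0], [0.0, 0.0, -1.0]]
force: [0.2, -0.9, -3.4]
gripper_width: 0.211
```

```bash
python3 - <<'E'
from h import *
show()
s=bot.get_state(); z0=s["tcp_pos"][2]-.0998+.004
ims=[];mk={}
for n in("scene","top"):
    im=cams.grab_frame(n)[:,:,::-1].copy(); cv2.imwrite(f"pics/{n}1.png",im)
    r=cams.regions_of(n,"scoop_pan"); print(n,[(a['conf'],a['pixels'].sum()) for a in r])
    if r: mk[n]=r[0]['pixels'].astype(np.float32)
    for t in("scoop_nose","scoop_pan","scoop_rim"): print(t,cams.spot_point(n,t)[:1])
p0=(s["tcp_pos"][0],s["tcp_pos"][1],np.radians(5.4))
F=scoop(z0)[:18]
for n in("scene","top"):
    im=cv2.imread(f"pics/{n}1.png")
    c=proj(n,[[.55,-.03,.08]])[0]; x,y=max(0,int(c[0])-66),int(c[1])-66
    im=cv2.resize(im[y:y+133,x:x+133],(400,400),interpolation=cv2.INTER_CUBIC)
    for f in F:
        q=((proj(n,place(f,*p0))+.5-[x,y])*3).astype(np.int32); cv2.polylines(im,[q],True,(0,0,255),1)
    ims.append(im)
cv2.imwrite("pics/pre.png",np.hstack(ims))
E
```

```text
t 5.07 tcp [ 0.3852 -0.0406  0.1592] q [-0.259  0.222  1.947 -0.     0.972  1.215] F [ 0.2 -0.9 -3.4] w 0.211
 yaw 5.54 z [ 1.e-04 -1.e-04 -1.e+00]
scene [(0.86, np.int64(696))]
scoop_nose [{'at': [0.5439, -0.0193, 0.0607], 'conf': 0.58}]
scoop_pan [{'at': [0.4848, -0.0292, 0.0768], 'conf': 0.7}]
scoop_rim [{'at': [0.4319, -0.0349, 0.0962], 'conf': 0.69}]
top [(0.83, np.int64(617))]
scoop_nose [{'at': [0.5459, -0.0286, 0.0614], 'conf': 0.74}]
scoop_pan [{'at': [0.4829, -0.0288, 0.0826], 'conf': 0.6}]
scoop_rim [{'at': [0.4331, -0.0342, 0.0965], 'conf': 0.6}]
```

View pics/pre.png

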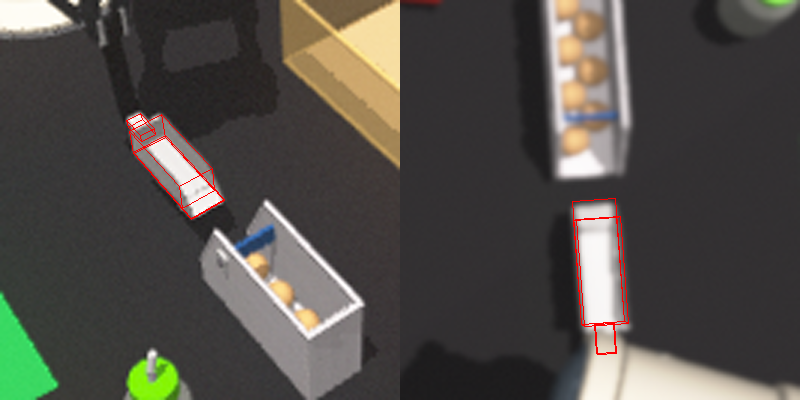

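>>> move_arm(
  deltas=[
    [[255,0,0,0.015,0,0,0],[255,0,0,0.03,0,0,0],[255,0,0,0.045,0,0,0],[255,0,0,0.055,0,0,0],[255,0,0,0.059,0,0,0],[255,0,0,0.059,0,0,0],[255,0,0,0.059,0,0,0]],
  ],
)

```text
t: 6.15
tcp_pos: [0.3855, -0.0413, 0.1002]
orientation: [[0.996, 0.095, -0.0], [0.095, -0.996, 0.0], [-0.0, -0.0, -1.0]]
force: [0.8, -0.9, -3.4]
gripper_width: 0.217
```

>>> move_arm(
  deltas=[
    [[255,0,0,0.001,0,0,0],[255,0,0,0.002,0,0,0],[255,0,0,0.002,0,0,0]],
  ],
)

```text
t: 6.4
tcp_pos: [0.3856, -0.0413, 0.0983]
orientation: [[0.996, 0.095, 0.001], [0.095, -0.996, -0.0], [0.001, 0.0, -1.0]]
force: [-0.1, 0.1, -2.8]
gripper_width: 0.211
```

>>> move_arm(
  deltas=[
    [[255,0,0,0.001,0,0,0],[255,0,0,0.002,0,0,0],[255,0,0,0.002,0,0,0]],
  ],
)

```text
t: 6.65
tcp_pos: [0.3852, -0.0412, 0.096]
orientation: [[0.996, 0.095, -0.0], [0.095, -0.996, 0.0], [-0.0, -0.0, -1.0]]
force: [-1.2, 1.0, 4.6]
gripper_width: 0.215
```

```bash
python3 - <<'E'
from h import *
show()
s=bot.get_state()
ims=[]
p0=(s["tcp_pos"][0],s["tcp_pos"][1],np.radians(5.4)); B=(.676,-.0135,.095)
for n in("scene","top"):
    im=cams.grab_frame(n)[:,:,::-1].copy()
    c=proj(n,[[.55,-.03,.03]])[0]; x,y=max(0,int(c[0])-50),int(c[1])-50
    im=cv2.resize(im[y:y+100,x:x+100],(500,500),interpolation=cv2.INTER_CUBIC)
    cv2.imwrite(f"pics/down_{n}.png",im)
    for f in scoop(0)[:12]:
        q=((proj(n,place(f,*p0))+.5-[x,y])*5).astype(np.int32); cv2.polylines(im,[q],True,(0,0,255),1)
    for f in BIN[:3]+BIN[4:]:
        q=((proj(n,place(f,*B))+.5-[x,y])*5).astype(np.int32); cv2.polylines(im,[q],True,(0,160,0),1)
    cv2.imwrite(f"pics/downf_{n}.png",im)
E
```

```text
t 6.65 tcp [ 0.3852 -0.0412  0.096 ] q [-0.261  0.34   2.029 -0.     0.772  1.215] F [-1.2  1.   4.6] w 0.215
 yaw 5.43 z [-1.e-04  0.e+00 -1.e+00]
```

View pics/downf_top.png

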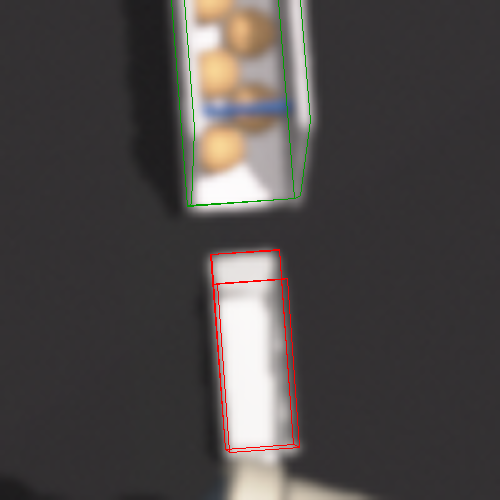

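View pics/downf_scene.png

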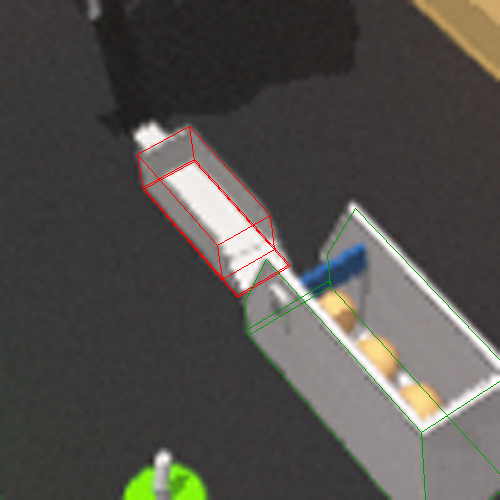

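```bash
cat >> h.py <<'E'
B=(.676,-.0135,np.radians(5.43))
OFF=.0963
def nosepose(nx,nz,tip,lat=0.):
    yaw=B[2]; R=toolR(yaw,np.radians(tip))
    Sw=Ro.from_euler("z",yaw).as_matrix()
    nose=np.array([B[0],B[1],0])+Sw@np.array([nx,lat,nz])
    return nose+Sw@Ro.from_euler("y",np.radians(tip)).as_matrix()@np.array([-.167,0,OFF]),R
def rows(wps,step=.005,s=None,start=None):
    s=s or bot.get_state(); out=[]
    for a,b in zip(wps[:-1],wps[1:]):
        n=max(1,int(np.ceil(max(abs(b[0]-a[0])/step,abs(b[1]-a[1])/.008,abs(b[2]-a[2])/2.))))
        for i in range(1,n+1):
            w=np.array(a)+(np.array(b)-np.array(a))*i/n
            d,r=delta(*nosepose(*w),s); out.append([255]+list(np.round(d,4))+list(np.round(r,1)))
    return out
E
python3 - <<'E'
from h import *
show()
W=[(-.125,0,0),(-.125,.009,4),(-.065,.0085,5),(-.055,.006,5),(-.03,.005,4)]
print([[float(v)+0 for v in r] for r in rows(W,.01)])
E
```

```text
t 6.75 tcp [ 0.3853 -0.0412  0.0961] q [-0.261  0.34   2.029  0.     0.773  1.215] F [-3.5  0.6  4.1] w 0.211
 yaw 5.43 z [ 0.  0. -1.]
[[255.0, 0.0035, -0.0001, -0.0105, 0.0, -2.0, 0.0], [255.0, 0.0071, -0.0001, -0.0206, 0.0, -4.0, 0.0], [255.0, 0.0174, -0.0001, -0.021, 0.0, -4.2, 0.0], [255.0, 0.0278, -0.0001, -0.0214, 0.0, -4.3, 0.0], [255.0, 0.0381, -0.0001, -0.0218, 0.0, -4.5, 0.0], [255.0, 0.0484, -0.0001, -0.0222, 0.0, -4.7, 0.0], [255.0, 0.0587, -0.0001, -0.0225, 0.0, -4.8, 0.0], [255.0, 0.069, -0.0001, -0.0229, 0.0, -5.0, 0.0], [255.0, 0.074, -0.0001, -0.0217, 0.0, -5.0, 0.0], [255.0, 0.079, -0.0001, -0.0204, 0.0, -5.0, 0.0], [255.0, 0.0867, -0.0001, -0.0192, 0.0, -4.7, 0.0], [255.0, 0.0944, -0.0001, -0.0179, 0.0, -4.3, 0.0], [255.0, 0.1021, -0.0001, -0.0166, 0.0, -4.0, 0.0]]
```

>>> move_arm(
  deltas=[
    [[255,0.0035,0,-0.0105,0,-2,0],[255,0.007,0,-0.0206,0,-4,0],[255,0.007,0,-0.0206,0,-4,0],[255,0.0174,0,-0.021,0,-4.2,0],[255,0.0278,0,-0.0214,0,-4.3,0],[255,0.0381,0,-0.0218,0,-4.5,0],[255,0.0484,0,-0.0222,0,-4.7,0],[255,0.0587,0,-0.0225,0,-4.8,0],[255,0.069,0,-0.0229,0,-5,0],[255,0.074,0,-0.0217,0,-5,0],[255,0.079,0,-0.0204,0,-5,0],[255,0.0867,0,-0.0192,0,-4.7,0],[255,0.0944,0,-0.0179,0,-4.3,0],[255,0.102,0,-0.0166,0,-4,0],[255,0.102,0,-0.0166,0,-4,0]],
  ],
)

```text
t: 8.0
tcp_pos: [0.4884, -0.0315, 0.1123]
orientation: [[0.993, 0.095, -0.068], [0.094, -0.996, -0.007], [-0.068, 0.0, -0.998]]
force: [-1.1, -0.2, -0.2]
gripper_width: -0.001
```

```bash
cat >> h.py <<'E'
def look(tag,c3=(.66,-.015,.06),half=50,S=4):
    ims=[]
    for n in("scene","top"):
        im=cams.grab_frame(n)[:,:,::-1]
        c=proj(n,[c3])[0]; x,y=max(0,int(c[0])-half),max(0,int(c[1])-half)
        ims.append(cv2.resize(im[y:y+2*half,x:x+2*half],(400,400),interpolation=cv2.INTER_CUBIC))
    cv2.imwrite(f"pics/{tag}.png",np.hstack(ims))
def nose_now(s=None):
    s=s or bot.get_state(); A=s["orientation"]
    tip=np.arctan2(A[:,2]@[-np.cos(B[2]),-np.sin(B[2]),0],-A[2,2])
    Sw=Ro.from_euler("z",B[2]).as_matrix()
    n=s["tcp_pos"]-Sw@Ro.from_euler("y",tip).as_matrix()@np.array([-.167,0,OFF])
    l=Sw.T@(n-[B[0],B[1],0]); return np.round(l,4),round(np.degrees(tip),2)
E
python3 - <<'E'
from h import *
show(); print(nose_now()); look("in1")
W=[(-.03,.005,4),(.02,.0048,2.5),(.05,.0048,1)]
print([[float(v)+0 for v in r] for r in rows(W,.006)])
E
```

```text
t 8.0 tcp [ 0.4884 -0.0315  0.1123] q [-0.173  0.454  1.723 -0.021  1.031  1.315] F [-1.1 -0.2 -0.2] w -0.001
 yaw 5.43 z [-0.0678 -0.0066 -0.9977]
(array([-0.0284, -0.0002,  0.0049]), np.float64(3.91))
[[255.0, 0.0053, -0.0001, -0.0002, 0.0, 0.2, 0.0], [255.0, 0.0106, -0.0001, -0.0001, 0.0, 0.3, 0.0], [255.0, 0.0158, -0.0001, 0.0001, 0.0, 0.5, 0.0], [255.0, 0.0211, -0.0001, 0.0002, 0.0, 0.7, 0.0], [255.0, 0.0264, -0.0001, 0.0003, 0.0, 0.8, 0.0], [255.0, 0.0316, -0.0001, 0.0004, 0.0, 1.0, 0.0], [255.0, 0.0369, -0.0001, 0.0006, 0.0, 1.2, 0.0], [255.0, 0.0422, -0.0001, 0.0007, 0.0, 1.3, 0.0], [255.0, 0.0475, -0.0001, 0.0008, 0.0, 1.5, 0.0], [255.0, 0.053, -0.0001, 0.0013, 0.0, 1.8, 0.0], [255.0, 0.0585, -0.0001, 0.0017, 0.0, 2.1, 0.0], [255.0, 0.064, -0.0001, 0.0022, 0.0, 2.4, 0.0], [255.0, 0.0695, -0.0001, 0.0027, 0.0, 2.7, 0.0], [255.0, 0.075, -0.0001, 0.0032, 0.0, 3.0, 0.0]]
```

View pics/in1.png

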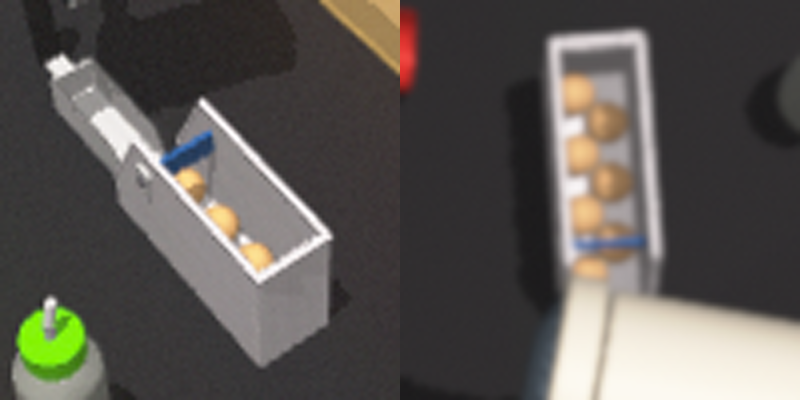

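```bash
python3 - <<'E'
from h import *
for n in("scene","top"):
    im=cams.grab_frame(n)[:,:,::-1]
    c=proj(n,[(.52,-.03,.08)])[0]; x,y=max(0,int(c[0])-55),max(0,int(c[1])-55)
    cv2.imwrite(f"pics/lost_{n}.png",cv2.resize(im[y:y+110,x:x+110],(600,600),interpolation=cv2.INTER_CUBIC)); print(x,y)
    for t in("scoop_grip","scoop_nose","scoop_pan","scoop_rim"): print(n,t,cams.spot_point(n,t)[:1])
E
```

```text
156 146
scene scoop_grip [{'at': [0.4129, -0.0353, 0.1097], 'conf': 0.64}]
scene scoop_nose [{'at': [0.578, -0.022, 0.003], 'conf': 0.96}]
scene scoop_pan [{'at': [0.5173, -0.0253, 0.0163], 'conf': 0.59}]
scene scoop_rim [{'at': [0.4661, -0.0325, 0.034], 'conf': 0.95}]
241 149
top scoop_grip [{'at': [0.7471, 0.0038, 0.0195], 'conf': 0.64}]
top scoop_nose []
top scoop_pan [{'at': [0.6764, -0.0157, -0.0033], 'conf': 0.72}]
top scoop_rim [{'at': [0.4646, -0.0321, 0.0336], 'conf': 0.7}]
```

View pics/lost_scene.png

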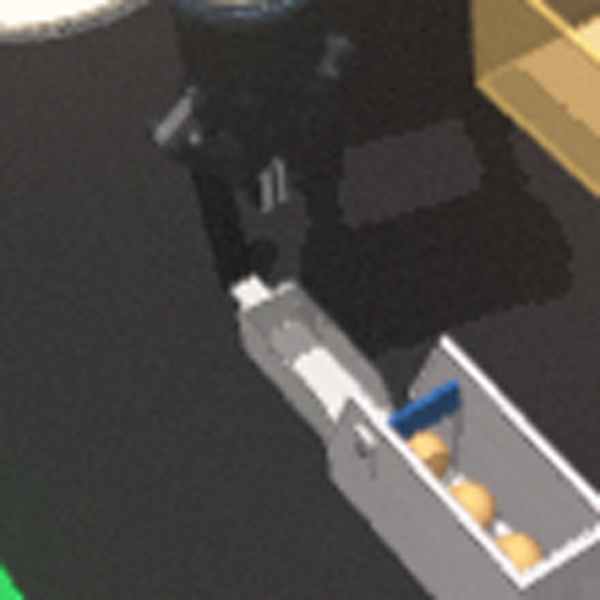

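View pics/lost_top.png

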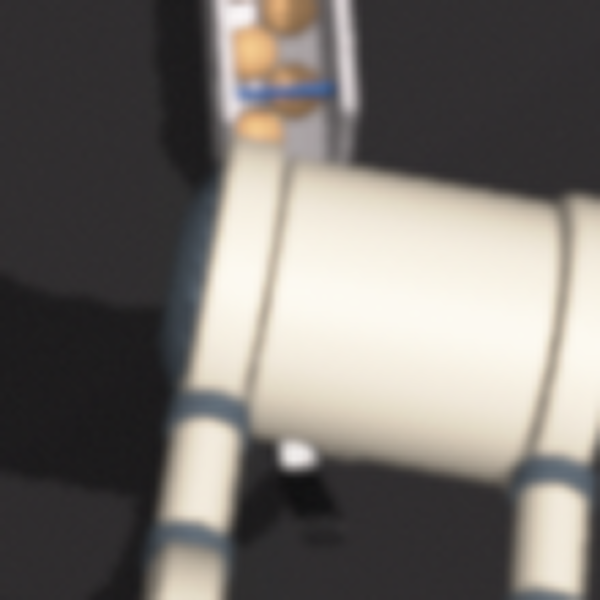

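```bash
python3 - <<'E'
from h import *
show()
R=toolR(np.radians(5.3))
for p in ((.4884,-.0315,.195),(.4135,-.0367,.195),(.4135,-.0367,.165)): print(delta(p,R))
E
```

```text
t 8.6 tcp [ 0.4869 -0.0316  0.1126] q [-0.173  0.453  1.725 -0.022  1.032  1.314] F [ 0.1 -0.1  0.5] w -0.005
 yaw 5.43 z [-0.0694 -0.0066 -0.9976]
(array([-0.0042,  0.0001, -0.0823]), array([0.01, 4.  , 0.13]))
(array([-0.0791, -0.0018, -0.0771]), array([0.01, 4.  , 0.13]))
(array([-0.077 , -0.0018, -0.0471]), array([0.01, 4.  , 0.13]))
```

>>> move_arm(
  deltas=[
    [[255,-0.001,0,-0.03,0,1,0],[255,-0.002,0,-0.06,0,3,0],[0,-0.004,0,-0.082,0,4,0.1],[0,-0.03,-0.001,-0.08,0,4,0.1],[0,-0.055,-0.001,-0.078,0,4,0.1],[0,-0.079,-0.0018,-0.077,0,4,0.1],[0,-0.079,-0.0018,-0.077,0,4,0.1],[0,-0.079,-0.0018,-0.077,0,4,0.1],[0,-0.077,-0.0018,-0.047,0,4,0.1],[0,-0.077,-0.0018,-0.047,0,4,0.1],[0,-0.077,-0.0018,-0.047,0,4,0.1]],
  ],
)

```text
t: 9.52
tcp_pos: [0.4133, -0.0365, 0.1644]
orientation: [[0.996, 0.093, -0.003], [0.093, -0.996, 0.001], [-0.003, -0.001, -1.0]]
force: [0.4, -0.3, 0.6]
gripper_width: 0.998
```

```bash
python3 - <<'E'
from h import *
show()
R=toolR(np.radians(5.3)); print(delta((.4135,-.0367,.093),R))
look("re1",(.45,-.03,.08))
for n in("scene","top"):
    for t in("scoop_grip","scoop_nose","scoop_pan","scoop_rim"): print(n,t,cams.spot_point(n,t)[:1])
E
```

```text
t 9.52 tcp [ 0.4133 -0.0365  0.1644] q [-0.232  0.252  1.88  -0.     1.012  1.245] F [ 0.4 -0.3  0.6] w 0.998
 yaw 5.33 z [-2.6e-03  6.0e-04 -1.0e+00]
(array([0.0004, 0.0002, 0.0714]), array([-0.05,  0.15,  0.03]))
scene scoop_grip [{'at': [0.4127, -0.0327, 0.1113], 'conf': 0.87}]
scene scoop_nose [{'at': [0.5776, -0.0207, -0.001], 'conf': 0.62}]
scene scoop_pan [{'at': [0.5186, -0.0265, 0.0169], 'conf': 0.84}]
scene scoop_rim [{'at': [0.4632, -0.033, 0.0376], 'conf': 0.69}]
top scoop_grip []
top scoop_nose [{'at': [0.5767, -0.0234, 0.0049], 'conf': 0.74}]
top scoop_pan [{'at': [0.5172, -0.0242, 0.0208], 'conf': 0.56}]
top scoop_rim [{'at': [0.4675, -0.0305, 0.0348], 'conf': 0.66}]
```

View pics/re1.png

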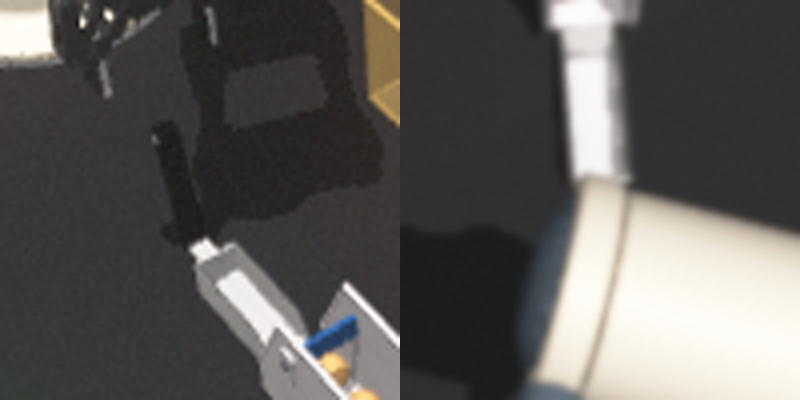

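>>> move_arm(
  deltas=[
    [[0,0.0005,0,0.025,0,0,0],[0,0.0005,0,0.05,0,0,0],[0,0.0005,0,0.071,0,0,0],[0,0.0005,0,0.071,0,0,0],[120,0.0005,0,0.071,0,0,0],[220,0.0005,0,0.071,0,0,0],[255,0.0005,0,0.071,0,0,0],[255,0.0005,0,0.071,0,0,0],[255,0.0005,0,0.071,0,0,0],[255,0.0005,0,0.071,0,0,0],[255,0.0005,0,0.071,0,0,0]],
  ],
)

```text
t: 10.93
tcp_pos: [0.4139, -0.0368, 0.0944]
orientation: [[0.996, 0.093, 0.0], [0.093, -0.996, -0.0], [0.0, 0.0, -1.0]]
force: [-5.2, -1.9, 12.1]
gripper_width: 0.22
```

>>> move_arm(
  deltas=[
    [[255,0,0,-0.006,0,0,0],[255,0,0,-0.012,0,0,0],[255,0,0,-0.018,0,0,0],[255,-0.008,0,-0.018,0,0,0],[255,-0.008,0,-0.018,0,0,0],[255,-0.008,0,-0.018,0,0,0]],
  ],
)

```text
t: 11.43
tcp_pos: [0.4054, -0.0374, 0.1119]
orientation: [[0.996, 0.093, -0.0], [0.093, -0.996, 0.0], [-0.0, -0.0, -1.0]]
force: [0.2, 0.4, -3.1]
gripper_width: 0.212
```

```bash
python3 - <<'E'
from h import *
show(); print(nose_now())
im=cams.grab_frame("scene")[:,:,::-1]
c=proj("scene",[(.5,-.03,.06)])[0]; x,y=max(0,int(c[0])-50),max(0,int(c[1])-50)
im=cv2.resize(im[y:y+100,x:x+100],(600,600),interpolation=cv2.INTER_CUBIC)
s=bot.get_state()
for off,col in((.0963,(0,0,255)),):
  for f in scoop(s["tcp_pos"][2]-off):
    q=((proj("scene",place(f,s["tcp_pos"][0],s["tcp_pos"][1],np.radians(5.3)))+.5-[x,y])*6).astype(np.int32); cv2.polylines(im,[q],True,col,1)
cv2.imwrite("pics/re2.png",im)
for n in("scene","top"):
    if n=="top": cams.grab_frame(n)
    for t in("scoop_nose","scoop_pan","scoop_rim"): print(n,t,cams.spot_point(n,t)[:1])
E
```

```text
t 11.43 tcp [ 0.4054 -0.0374  0.1119] q [-0.239  0.331  1.967 -0.     0.844  1.239] F [ 0.2  0.4 -3.1] w 0.212
 yaw 5.32 z [-3.e-04  0.e+00 -1.e+00]
(array([-0.1047,  0.0018,  0.0155]), np.float64(0.02))
scene scoop_nose [{'at': [0.5679, -0.0213, 0.0139], 'conf': 0.58}]
scene scoop_pan [{'at': [0.5047, -0.0279, 0.03], 'conf': 0.76}]
scene scoop_rim [{'at': [0.4534, -0.0311, 0.0536], 'conf': 0.76}]
top scoop_nose [{'at': [0.5657, -0.0207, 0.0199], 'conf': 0.7}]
top scoop_pan [{'at': [0.5047, -0.0272, 0.0383], 'conf': 0.82}]
top scoop_rim [{'at': [0.4559, -0.0335, 0.05], 'conf': 0.81}]
```

View pics/re2.png

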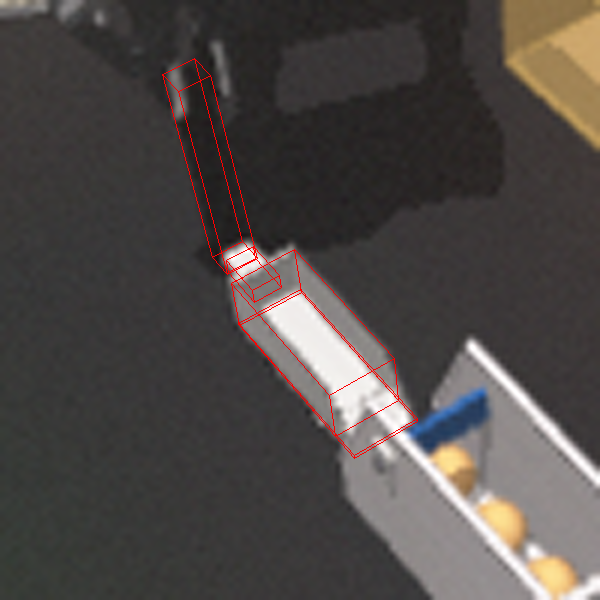

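```bash
python3 - <<'E'
from h import *
n0=nose_now()[0]; print(n0)
W=[(n0[0],n0[2],0),(-.1,.0155,2),(-.065,.013,4)]
print([[float(v)+0 for v in r] for r in rows(W,.006)])
E
```

```text
[-0.104   0.0017  0.0154]
[[255.0, 0.0074, 0.0017, -0.0058, 0.0, -2.0, -0.1], [255.0, 0.0139, 0.0017, -0.0064, 0.0, -2.3, -0.1], [255.0, 0.0203, 0.0017, -0.0069, 0.0, -2.7, -0.1], [255.0, 0.0267, 0.0017, -0.0074, 0.0, -3.0, -0.1], [255.0, 0.0332, 0.0017, -0.008, 0.0, -3.3, -0.1], [255.0, 0.0396, 0.0017, -0.0085, 0.0, -3.7, -0.1], [255.0, 0.0461, 0.0017, -0.009, 0.0, -4.0, -0.1]]
```

>>> move_arm(
  deltas=[
    [[255,0.0074,0.0017,-0.0058,0,-2,-0.1],[255,0.0139,0.0017,-0.0064,0,-2.3,-0.1],[255,0.0203,0.0017,-0.0069,0,-2.7,-0.1],[255,0.0267,0.0017,-0.0074,0,-3,-0.1],[255,0.0332,0.0017,-0.008,0,-3.3,-0.1],[255,0.0332,0.0017,-0.008,0,-3.3,-0.1]],
  ],
)

```text
t: 12.33
tcp_pos: [0.4409, -0.036, 0.1198]
orientation: [[0.994, 0.095, -0.056], [0.095, -0.995, -0.006], [-0.057, 0.0, -0.998]]
force: [0.6, -0.2, -3.2]
gripper_width: 0.211
```

```bash
python3 - <<'E'
from h import *
show(); print(nose_now()); look("in2",(.55,-.03,.06))
E
```

```text
t 12.33 tcp [ 0.4409 -0.036   0.1198] q [-0.203  0.383  1.834 -0.02   0.979  1.285] F [ 0.6 -0.2 -3.2] w 0.211
 yaw 5.44 z [-0.0564 -0.0056 -0.9984]
(array([-0.0749, -0.0002,  0.0142]), np.float64(3.25))
```

View pics/in2.png

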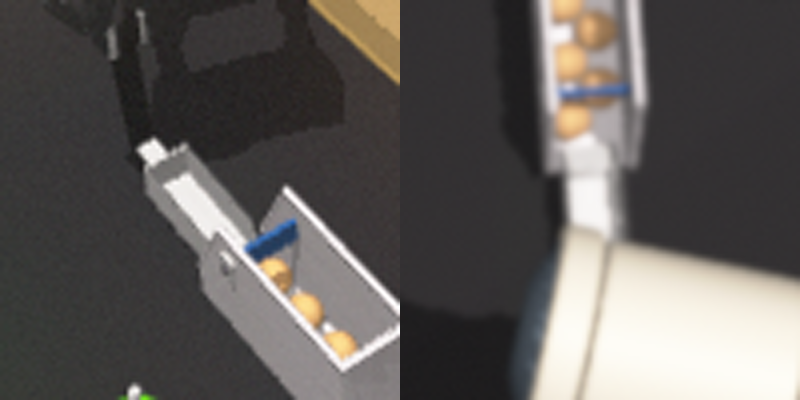

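```bash
python3 - <<'E'
from h import *
W=[(-.0749,.0142,3.25),(-.068,.0095,6),(-.055,.006,6.5),(-.03,.0055,5),(0,.0053,4)]
print([[float(v)+0 for v in r] for r in rows(W,.006)])
E
```

```text
[[255.0, 0.0076, 0.0001, -0.0021, 0.0, -1.3, 0.0], [255.0, 0.0136, 0.0001, -0.0039, 0.0, -2.7, 0.0], [255.0, 0.0183, 0.0001, -0.0035, 0.0, -2.8, 0.0], [255.0, 0.023, 0.0001, -0.003, 0.0, -3.0, 0.0], [255.0, 0.0277, 0.0001, -0.0026, 0.0, -3.2, 0.0], [255.0, 0.0322, 0.0001, -0.0019, 0.0, -2.9, 0.0], [255.0, 0.0366, 0.0001, -0.0013, 0.0, -2.6, 0.0], [255.0, 0.0411, 0.0001, -0.0006, 0.0, -2.3, 0.0], [255.0, 0.0456, 0.0001, 0.0001, 0.0, -2.0, 0.0], [255.0, 0.05, 0.0001, 0.0007, 0.0, -1.7, 0.0], [255.0, 0.0557, 0.0001, 0.001, 0.0, -1.5, 0.0], [255.0, 0.0613, 0.0001, 0.0013, 0.0, -1.3, 0.0], [255.0, 0.067, 0.0001, 0.0015, 0.0, -1.1, 0.0], [255.0, 0.0726, 0.0001, 0.0018, 0.0, -0.9, 0.0], [255.0, 0.0782, 0.0001, 0.0021, 0.0, -0.7, 0.0]]
```

>>> move_arm(
  deltas=[
    [[255,0.0076,0,-0.0021,0,-1.3,0],[255,0.0136,0,-0.0039,0,-2.7,0],[255,0.0183,0,-0.0035,0,-2.8,0],[255,0.023,0,-0.003,0,-3,0],[255,0.0277,0,-0.0026,0,-3.2,0],[255,0.0322,0,-0.0019,0,-2.9,0],[255,0.0366,0,-0.0013,0,-2.6,0]],
  ],
)

```text
t: 13.02
tcp_pos: [0.4737, -0.0324, 0.1187]
orientation: [[0.99, 0.095, -0.106], [0.094, -0.995, -0.009], [-0.106, -0.001, -0.994]]
force: [-8.6, 1.0, 4.9]
gripper_width: 0.214
```

```bash
python3 - <<'E'
from h import *
show(); print(nose_now()); look("in3",(.63,-.02,.06))
n,t=nose_now()
W=[(n[0],n[2],t),(-.02,.0055,4.5),(.02,.005,3)]
print([[float(v)+0 for v in r] for r in rows(W,.006)])
E
```

```text
t 13.02 tcp [ 0.4737 -0.0324  0.1187] q [-0.173  0.446  1.719 -0.031  1.08   1.319] F [-8.6  1.   4.9] w 0.214
 yaw 5.45 z [-0.106  -0.0094 -0.9943]
(array([-0.0473,  0.0004,  0.0052]), np.float64(6.11))
[[255.0, 0.0046, 0.0002, 0.0003, 0.0, 0.3, 0.0], [255.0, 0.0092, 0.0002, 0.0007, 0.0, 0.6, 0.0], [255.0, 0.0138, 0.0002, 0.001, 0.0, 0.9, 0.0], [255.0, 0.0184, 0.0002, 0.0014, 0.0, 1.2, 0.0], [255.0, 0.023, 0.0002, 0.0017, 0.0, 1.4, 0.0], [255.0, 0.0283, 0.0002, 0.0018, 0.0, 1.6, 0.0], [255.0, 0.0337, 0.0002, 0.002, 0.0, 1.9, 0.0], [255.0, 0.039, 0.0002, 0.0021, 0.0, 2.1, 0.0], [255.0, 0.0444, 0.0002, 0.0022, 0.0, 2.3, 0.0], [255.0, 0.0498, 0.0002, 0.0023, 0.0, 2.5, 0.0], [255.0, 0.0551, 0.0002, 0.0024, 0.0, 2.7, 0.0], [255.0, 0.0605, 0.0002, 0.0026, 0.0, 2.9, 0.0]]
```

View pics/in3.png

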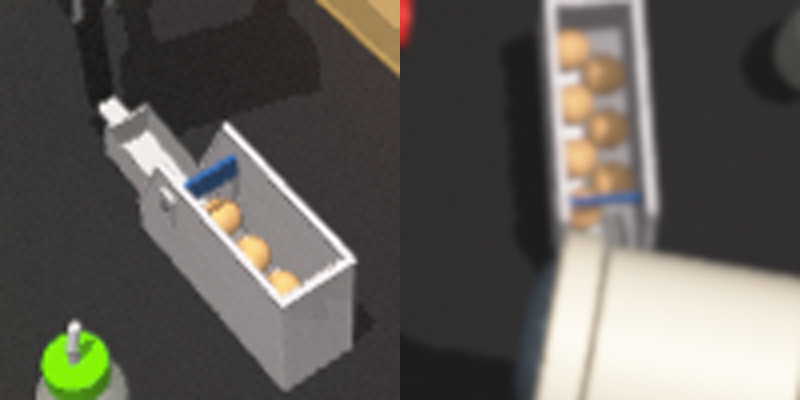

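>>> move_arm(
  deltas=[
    [[255,0.0046,0,0,0,0.3,0],[255,0.0092,0,0.0003,0,0.6,0],[255,0.0138,0,0.0006,0,0.9,0],[255,0.0184,0,0.001,0,1.2,0],[255,0.023,0,0.0013,0,1.4,0]],
  ],
)

```text
t: 13.53
tcp_pos: [0.4966, -0.0305, 0.1152]
orientation: [[0.992, 0.094, -0.081], [0.094, -0.996, -0.008], [-0.082, -0.0, -0.997]]
force: [-7.0, -1.9, 4.0]
gripper_width: 0.217
```

```bash
python3 - <<'E'
from h import *
show(); print(nose_now()); look("in4",(.63,-.02,.06))
n,t=nose_now()
W=[(n[0],n[2],t),(.02,.0055,3),(.05,.0055,1)]
print([[float(v)+0 for v in r] for r in rows(W,.006)])
E
```

```text
t 13.53 tcp [ 0.4966 -0.0305  0.1152] q [-0.166  0.466  1.689 -0.024  1.066  1.323] F [-7.  -1.9  4. ] w 0.217
 yaw 5.42 z [-0.0814 -0.0075 -0.9967]
(array([-0.0216,  0.    ,  0.0056]), np.float64(4.69))
[[255.0, 0.0052, -0.0002, 0.0003, 0.0, 0.2, 0.0], [255.0, 0.0104, -0.0002, 0.0006, 0.0, 0.4, 0.0], [255.0, 0.0156, -0.0002, 0.0008, 0.0, 0.6, 0.0], [255.0, 0.0208, -0.0002, 0.0011, 0.0, 0.8, 0.0], [255.0, 0.0261, -0.0002, 0.0014, 0.0, 1.0, 0.0], [255.0, 0.0313, -0.0002, 0.0017, 0.0, 1.3, 0.0], [255.0, 0.0365, -0.0002, 0.002, 0.0, 1.5, 0.0], [255.0, 0.0418, -0.0002, 0.0027, 0.0, 1.9, 0.0], [255.0, 0.0472, -0.0002, 0.0034, 0.0, 2.3, 0.0], [255.0, 0.0526, -0.0002, 0.0041, 0.0, 2.7, 0.0], [255.0, 0.0579, -0.0002, 0.0049, 0.0, 3.1, 0.0], [255.0, 0.0633, -0.0002, 0.0056, 0.0, 3.5, 0.0]]
```

View pics/in4.png

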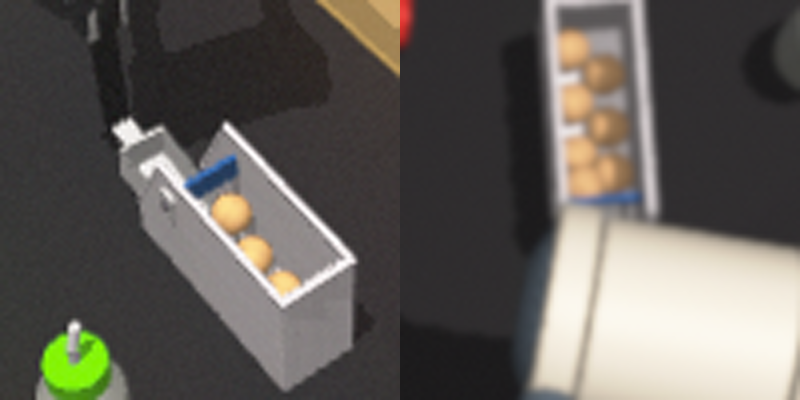

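>>> move_arm(
  deltas=[
    [[255,0.0052,0,0.0002,0,0.2,0],[255,0.0104,0,0.0004,0,0.4,0],[255,0.0156,0,0.0006,0,0.6,0],[255,0.0208,0,0.0009,0,0.8,0],[255,0.0261,0,0.0012,0,1,0],[255,0.0313,0,0.0015,0,1.3,0]],
  ],
)

```text
t: 14.13
tcp_pos: [0.5285, -0.0274, 0.1113]
orientation: [[0.994, 0.095, -0.058], [0.094, -0.996, -0.005], [-0.058, -0.0, -0.998]]
force: [-10.1, -1.3, 4.9]
gripper_width: 0.216
```

```bash
python3 - <<'E'
from h import *
show(); print(nose_now()); look("in5",(.65,-.02,.06))
n,t=nose_now()
W=[(n[0],n[2],t),(.02,.0058,3),(.05,.0055,1),(.087,.0055,0)]
print([[float(v)+0 for v in r] for r in rows(W,.006)])
E
```

```text
t 14.13 tcp [ 0.5285 -0.0274  0.1113] q [-0.155  0.498  1.636 -0.016  1.065  1.329] F [-10.1  -1.3   4.9] w 0.216
 yaw 5.43 z [-0.058  -0.0052 -0.9983]
(array([0.0129, 0.0001, 0.0054]), np.float64(3.34))
[[255.0, 0.0049, -0.0002, 0.0003, 0.0, 0.2, 0.0], [255.0, 0.0103, -0.0002, 0.0012, 0.0, 0.6, 0.0], [255.0, 0.0156, -0.0002, 0.0021, 0.0, 1.0, 0.0], [255.0, 0.0209, -0.0002, 0.003, 0.0, 1.4, 0.0], [255.0, 0.0263, -0.0002, 0.0039, 0.0, 1.8, 0.0], [255.0, 0.0317, -0.0002, 0.0048, 0.0, 2.2, 0.0], [255.0, 0.0367, -0.0002, 0.005, 0.0, 2.3, 0.0], [255.0, 0.0418, -0.0002, 0.0051, 0.0, 2.5, 0.0], [255.0, 0.0468, -0.0002, 0.0052, 0.0, 2.6, 0.0], [255.0, 0.0519, -0.0002, 0.0054, 0.0, 2.7, 0.0], [255.0, 0.0569, -0.0002, 0.0055, 0.0, 2.9, 0.0], [255.0, 0.062, -0.0002, 0.0056, 0.0, 3.0, 0.0], [255.0, 0.0671, -0.0002, 0.0058, 0.0, 3.2, 0.0]]
```

View pics/in5.png

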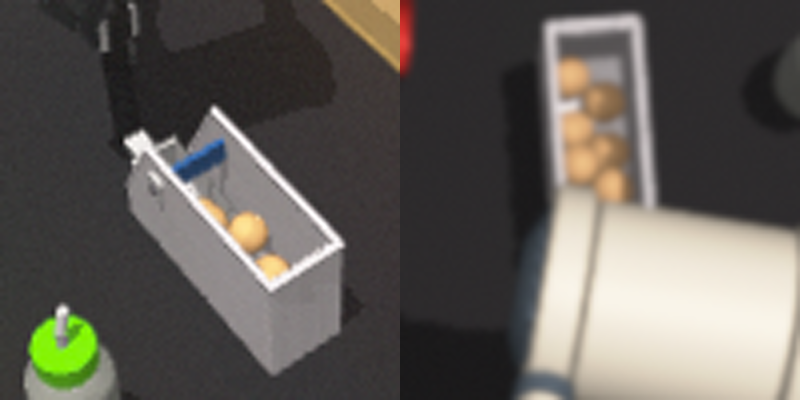

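>>> move_arm(
  deltas=[
    [[255,0.005,0,0,0,0,0],[255,0.0105,0,0.0006,0,0.4,0],[255,0.0158,0,0.0014,0,0.8,0],[255,0.021,0,0.0024,0,1.2,0],[255,0.0263,0,0.0034,0,1.6,0],[255,0.0317,0,0.0044,0,2,0]],
  ],
)

```text
t: 14.73
tcp_pos: [0.5609, -0.0244, 0.1051]
orientation: [[0.995, 0.095, -0.021], [0.095, -0.996, -0.002], [-0.021, -0.0, -1.0]]
force: [-11.4, -1.5, 6.3]
gripper_width: 0.215
```

```bash
python3 - <<'E'
from h import *
show(); print(nose_now()); look("in6",(.66,-.015,.06))
n,t=nose_now()
W=[(n[0],n[2],t),(.087,.0055,0)]
print([[float(v)+0 for v in r] for r in rows(W,.005)])
E
```

```text
t 14.73 tcp [ 0.5609 -0.0244  0.1051] q [-0.147  0.527  1.595 -0.006  1.04   1.332] F [-11.4  -1.5   6.3] w 0.215
 yaw 5.43 z [-0.0206 -0.0018 -0.9998]
(array([0.0494, 0.0001, 0.0054]), np.float64(1.18))
[[255.0, 0.0044, -0.0001, 0.0003, 0.0, 0.1, 0.0], [255.0, 0.0088, -0.0001, 0.0006, 0.0, 0.3, 0.0], [255.0, 0.0132, -0.0001, 0.0009, 0.0, 0.4, 0.0], [255.0, 0.0176, -0.0001, 0.0012, 0.0, 0.6, 0.0], [255.0, 0.022, -0.0001, 0.0016, 0.0, 0.7, 0.0], [255.0, 0.0263, -0.0001, 0.0019, 0.0, 0.8, 0.0], [255.0, 0.0307, -0.0001, 0.0022, 0.0, 1.0, 0.0], [255.0, 0.0351, -0.0001, 0.0025, 0.0, 1.1, 0.0]]
```

View pics/in6.png

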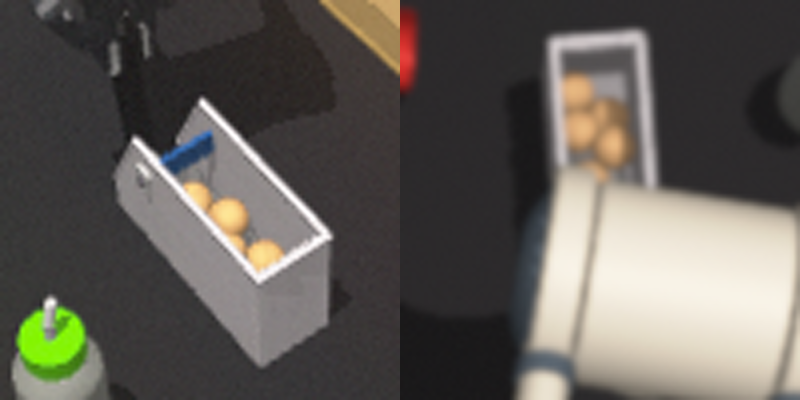

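>>> move_arm(
  deltas=[
    [[255,0.0044,0,0.0002,0,0.1,0],[255,0.0088,0,0.0005,0,0.3,0],[255,0.0132,0,0.0008,0,0.4,0],[255,0.0176,0,0.0011,0,0.6,0],[255,0.022,0,0.0014,0,0.8,0]],
  ],
)

```text
t: 15.25
tcp_pos: [0.5797, -0.0224, 0.1032]
orientation: [[0.995, 0.095, -0.013], [0.095, -0.995, -0.001], [-0.013, -0.0, -1.0]]
force: [-40.2, -6.3, 30.2]
gripper_width: 0.218
```

```bash
python3 - <<'E'
from h import *
show(); print(nose_now()); look("in7",(.66,-.015,.06))
n,t=nose_now()
W=[(n[0],n[2],t),(.087,.0055,0)]
print([[float(v)+0 for v in r] for r in rows(W,.005)])
E
```

```text
t 15.25 tcp [ 0.5797 -0.0224  0.1032] q [-0.14   0.548  1.557 -0.003  1.049  1.337] F [-40.2  -6.3  30.2] w 0.218
 yaw 5.46 z [-1.290e-02 -8.000e-04 -9.999e-01]
(array([0.069 , 0.0002, 0.0048]), np.float64(0.74))
[[255.0, 0.0042, 0.0003, 0.0002, 0.0, 0.2, 0.0], [255.0, 0.0084, 0.0003, 0.0005, 0.0, 0.4, 0.0], [255.0, 0.0126, 0.0003, 0.0008, 0.0, 0.6, 0.0], [255.0, 0.0168, 0.0003, 0.0011, 0.0, 0.7, 0.0]]
```

View pics/in7.png

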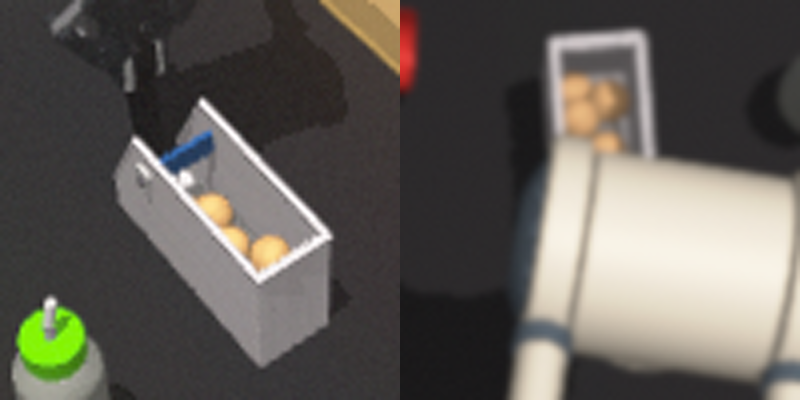

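>>> move_arm(
  deltas=[
    [[255,-0.003,0,-0.002,0,0.3,0],[255,-0.008,0,-0.003,0,0.7,0],[255,-0.008,0,-0.003,0,0.7,0]],
  ],
)

```text
t: 15.6
tcp_pos: [0.574, -0.0231, 0.1066]
orientation: [[0.995, 0.095, 0.006], [0.095, -0.996, 0.001], [0.006, -0.0, -1.0]]
force: [0.2, -0.7, -2.6]
gripper_width: 0.213
```

```bash
python3 - <<'E'
from h import *
show(); print(nose_now())
im=cams.grab_frame("scene")[:,:,::-1]
c=proj("scene",[(.62,-.015,.06)])[0]; x,y=max(0,int(c[0])-40),max(0,int(c[1])-45)
im=cv2.resize(im[y:y+75,x:x+100],(800,600),interpolation=cv2.INTER_CUBIC)
cv2.imwrite("pics/in8.png",im)
for t in ("scoop_rim","scoop_pan","scoop_grip"): print(t,cams.spot_point("scene",t)[:1])
for n in ("scene","top"):
    if n=="top": cams.grab_frame(n)
    print(n,[(r['at'],r['conf']) for r in cams.spot_point(n,"ball0_center")])
E
```

```text
t 15.6 tcp [ 0.574  -0.0231  0.1066] q [-0.145  0.529  1.585  0.002  1.022  1.33 ] F [ 0.2 -0.7 -2.6] w 0.213
 yaw 5.43 z [ 6.e-03  6.e-04 -1.e+00]
(array([0.0652, 0.    , 0.0113]), np.float64(-0.34))
scoop_rim [{'at': [0.6223, -0.0197, 0.0466], 'conf': 0.67}]
scoop_pan [{'at': [0.6729, -0.012, 0.024], 'conf': 0.52}]
scoop_grip [{'at': [0.7501, -0.1859, -0.0012], 'conf': 0.51}]
scene []
top [([0.7472, 0.0032, 0.0178], 0.46)]
```

View pics/in8.png

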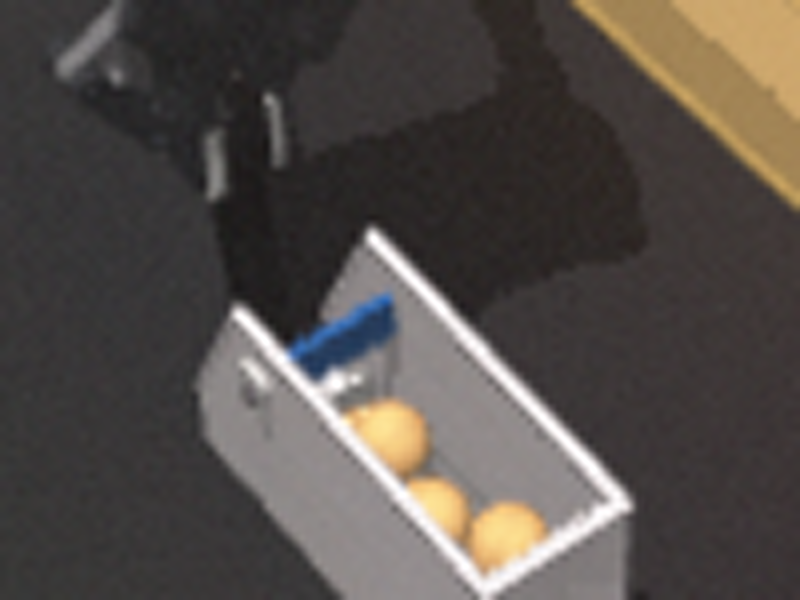

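```bash
python3 - <<'E'
from h import *
n,t=nose_now()
W=[(n[0],n[2],t),(.07,.0075,0),(.09,.0075,0)]
print([[float(v)+0 for v in r] for r in rows(W,.004)])
E
```

```text
[[255.0, 0.0024, 0.0, 0.0013, 0.0, -0.2, 0.0], [255.0, 0.0047, 0.0, 0.0026, 0.0, -0.3, 0.0], [255.0, 0.0087, 0.0, 0.0026, 0.0, -0.3, 0.0], [255.0, 0.0127, 0.0, 0.0027, 0.0, -0.3, 0.0], [255.0, 0.0167, 0.0, 0.0027, 0.0, -0.3, 0.0], [255.0, 0.0207, 0.0, 0.0027, 0.0, -0.3, 0.0], [255.0, 0.0247, 0.0, 0.0027, 0.0, -0.3, 0.0]]
```

>>> move_arm(
  deltas=[
    [[255,0.0024,0,0.0013,0,-0.2,0],[255,0.0047,0,0.0026,0,-0.3,0],[255,0.0087,0,0.0026,0,-0.3,0],[255,0.0127,0,0.0026,0,-0.3,0],[255,0.0157,0,0.0026,0,-0.3,0]],
  ],
)

```text
t: 16.37
tcp_pos: [0.5823, -0.0217, 0.1032]
orientation: [[0.995, 0.095, -0.016], [0.095, -0.995, -0.0], [-0.016, -0.001, -1.0]]
force: [-48.8, -5.6, 35.0]
gripper_width: 0.217
```

```bash
cat >> h.py <<'E'
def zoom(tag,n="scene",c3=(.62,-.015,.06),dx=40,dy=45):
    im=cams.grab_frame(n)[:,:,::-1]
    c=proj(n,[c3])[0]; x,y=max(0,int(c[0])-dx),max(0,int(c[1])-dy)
    cv2.imwrite(f"pics/{tag}.png",cv2.resize(im[y:y+75,x:x+100],(800,600),interpolation=cv2.INTER_CUBIC))
E
python3 - <<'E'
from h import *
show(); print(nose_now()); zoom("in9")
E
```

```text
t 16.37 tcp [ 0.5823 -0.0217  0.1032] q [-0.138  0.552  1.548 -0.003  1.057  1.338] F [-48.8  -5.6  35. ] w 0.217
 yaw 5.48 z [-1.580e-02 -2.000e-04 -9.999e-01]
(array([0.0714, 0.0007, 0.0043]), np.float64(0.9))
```

View pics/in9.png

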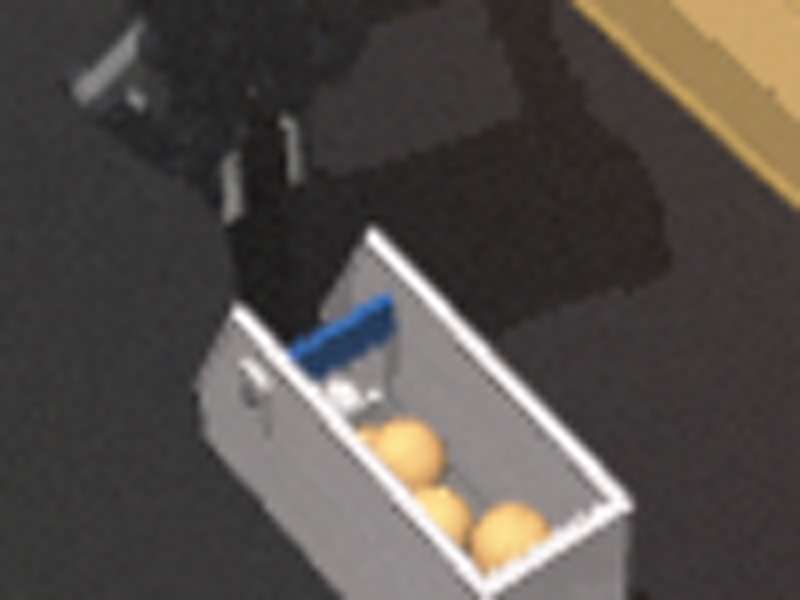

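>>> move_arm(
  deltas=[
    [[255,-0.003,0,-0.002,0,0.3,0],[255,-0.007,0,-0.003,0,0.4,0],[255,-0.007,0,-0.003,0,0.4,0]],
  ],
)

```text
t: 16.67
tcp_pos: [0.5829, -0.0224, 0.107]
orientation: [[0.995, 0.095, 0.007], [0.095, -0.996, 0.001], [0.007, 0.0, -1.0]]
force: [-0.3, 0.0, -3.1]
gripper_width: 0.213
```

```bash
cat >> h.py <<'E'
def zoomf(tag,n="scene",c3=(.62,-.015,.06),dx=40,dy=45,draw=True):
    im=cams.grab_frame(n)[:,:,::-1]
    c=proj(n,[c3])[0]; x,y=max(0,int(c[0])-dx),max(0,int(c[1])-dy)
    im=cv2.resize(im[y:y+75,x:x+100],(800,600),interpolation=cv2.INTER_CUBIC)
    (nx,ny,nz),tip=nose_now()
    def W(P):
        P=np.array(P,float)-[0.066,0,-.019]; P=Ro.from_euler("y",np.radians(tip)).apply(P)+[nx,ny,nz]
        return place(P,*B)
    # P in pan frame: x,y, z rel pan(19mm above underside)
    for poly,col in (([(-.048,-.018,.017),(-.048,.018,.017),(.03,.018,.017),(.03,-.018,.017)],(0,0,255)),([(-.048,-.018,-.016),(-.048,.018,-.016),(.03,.018,-.016),(.03,-.018,-.016)],(255,0,255))):
        q=((proj(n,W(poly))+.5-[x,y])*8).astype(np.int32); cv2.polylines(im,[q],True,col,1)
    for i,px in enumerate((-.032,0,.032)):
        ctr=W([(px,0,0)])[0]
        q=((proj(n,[ctr])+.5-[x,y])*8)[0].astype(int)
        r=8*(470 if n=="top" else 409)*.016/( CAL[n]["R"]@ctr+CAL[n]["t"])[2]
        cv2.circle(im,tuple(int(v) for v in q),int(r),(0,255,0),1)
    cv2.imwrite(f"pics/{tag}.png",im)
E
python3 - <<'E'
from h import *
show(); print(nose_now()); zoomf("in10"); zoomf("in10t","top",(.68,-.015,.06),50,30)
E
```

```text
t 16.67 tcp [ 0.5829 -0.0224  0.107 ] q [-0.142  0.538  1.564  0.002  1.033  1.333] F [-0.3  0.  -3.1] w 0.213
 yaw 5.43 z [ 7.1e-03  6.0e-04 -1.0e+00]
(array([ 0.0742, -0.    ,  0.0119]), np.float64(-0.41))
```

View pics/in10.png

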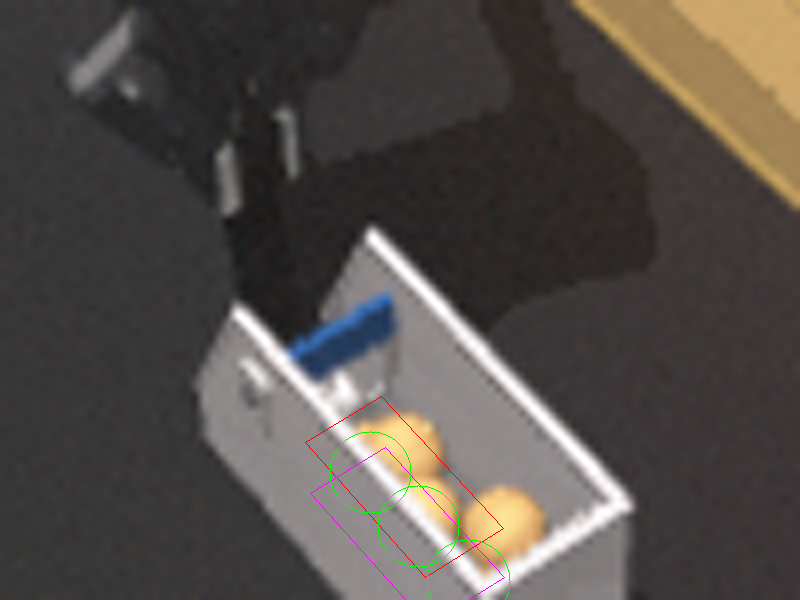

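View pics/in10t.png

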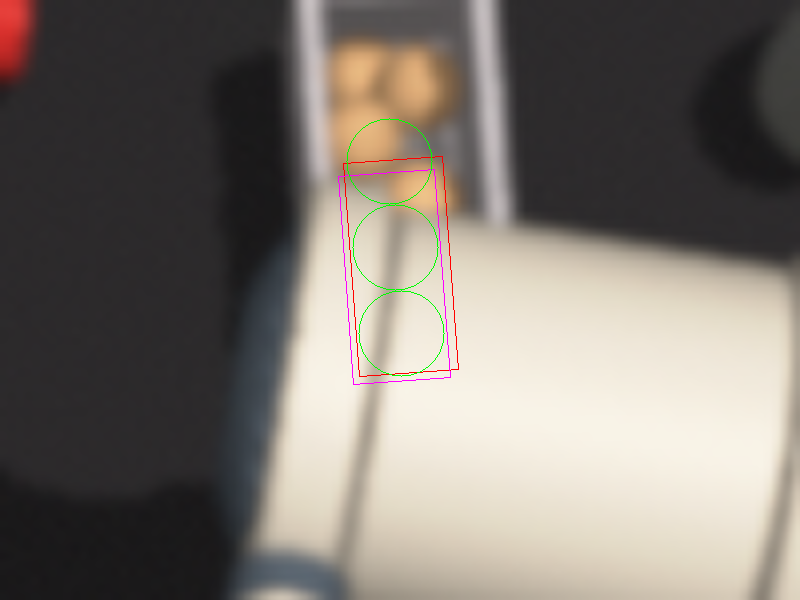

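>>> move_arm(
  deltas=[
    [[255,0,0,-0.004,0,0,0],[255,0,0,-0.008,0,0,0],[255,0,0,-0.012,0,-0.1,0],[255,0,0,-0.016,0,-0.2,0],[255,0,0,-0.019,0,-0.3,0],[255,0,0,-0.021,0,-0.4,0],[255,0,0,-0.021,0,-0.4,0],[255,0,0,-0.021,0,-0.4,0]],
  ],
)

```text
t: 17.43
tcp_pos: [0.5831, -0.0224, 0.128]
orientation: [[0.996, 0.095, 0.0], [0.095, -0.996, -0.0], [0.0, 0.0, -1.0]]
force: [-1.2, 0.5, -4.0]
gripper_width: 0.212
```

```bash
python3 - <<'E'
from h import *
show(); print(nose_now()); zoomf("in11"); zoomf("in11t","top",(.68,-.015,.06),50,30)
E
```

```text
t 17.43 tcp [ 0.5831 -0.0224  0.128 ] q [-0.141  0.515  1.536 -0.     1.09   1.335] F [-1.2  0.5 -4. ] w 0.212
 yaw 5.43 z [ 1.e-04 -0.e+00 -1.e+00]
(array([ 0.0737, -0.    ,  0.0317]), np.float64(-0.01))
```

View pics/in11.png

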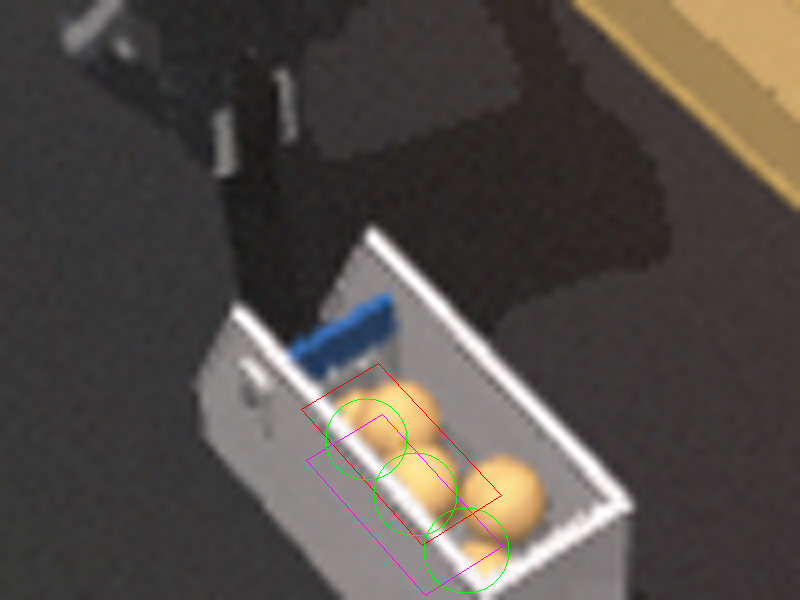

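View pics/in11t.png

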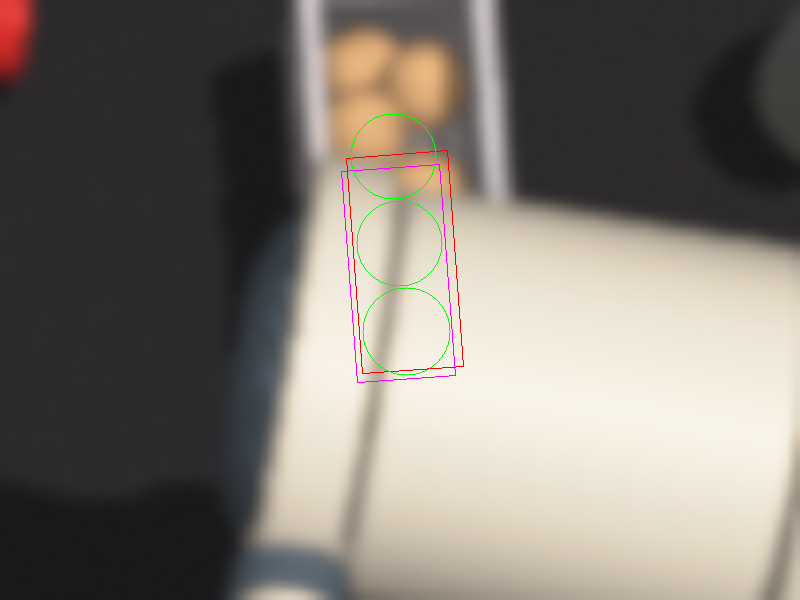

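>>> move_arm(
  deltas=[
    [[255,0,0,-0.002,0,0,0],[255,-0.004,0,-0.002,0,0,0],[255,-0.008,0,-0.002,0,0,0],[255,-0.012,0,-0.002,0,0,0],[255,-0.016,0,-0.002,0,0,0],[255,-0.02,0,-0.002,0,0,0],[255,-0.024,0,-0.002,0,0,0]],
  ],
)

```text
t: 18.12
tcp_pos: [0.5588, -0.0247, 0.13]
orientation: [[0.996, 0.095, 0.0], [0.095, -0.996, -0.0], [0.0, 0.0, -1.0]]
force: [-0.5, 0.3, -3.7]
gripper_width: 0.217
```

```bash
python3 - <<'E'
from h import *
show(); print(nose_now()); zoomf("in12")
E
```

```text
t 18.12 tcp [ 0.5588 -0.0247  0.13  ] q [-0.151  0.483  1.594  0.     1.064  1.325] F [-0.5  0.3 -3.7] w 0.217
 yaw 5.43 z [ 3.e-04 -0.e+00 -1.e+00]
(array([ 0.0493, -0.0001,  0.0338]), np.float64(-0.01))
```

View pics/in12.png

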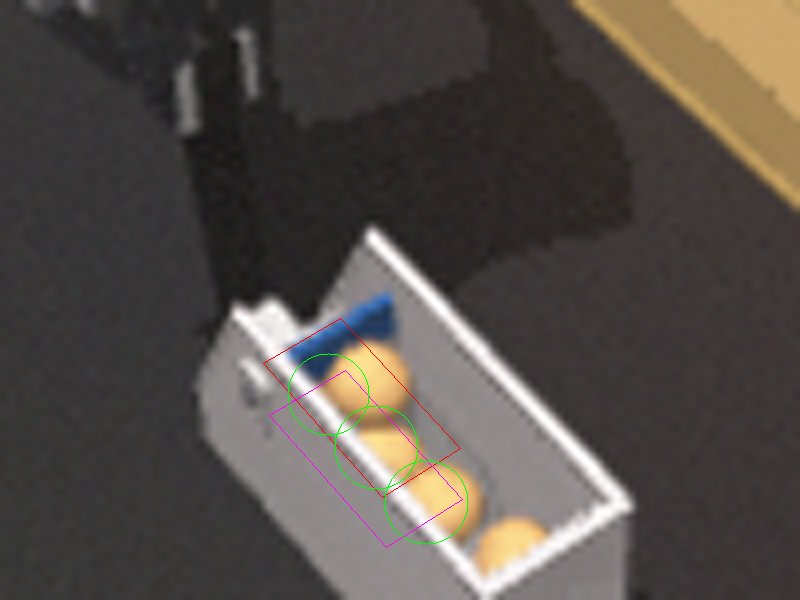

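>>> move_arm(
  deltas=[
    [[255,-0.004,0,0,0,0,0],[255,-0.008,0,0,0,0,0],[255,-0.012,0,0,0,0,0],[255,-0.016,0,0,0,0,0],[255,-0.02,0,0,0,0,0],[255,-0.024,0,0,0,0,0],[255,-0.028,0,0,0,0,0],[255,-0.032,0,0,0,0,0]],
  ],
)

```text
t: 18.83
tcp_pos: [0.5269, -0.0277, 0.13]
orientation: [[0.996, 0.095, 0.0], [0.095, -0.996, -0.0], [0.0, 0.0, -1.0]]
force: [0.5, 0.0, -3.3]
gripper_width: 0.213
```

```bash
python3 - <<'E'
from h import *
show(); print(nose_now()); zoomf("in13")
E
```

```text
t 18.83 tcp [ 0.5269 -0.0277  0.13  ] q [-0.166  0.444  1.671 -0.     1.026  1.31 ] F [ 0.5  0.  -3.3] w 0.213
 yaw 5.43 z [ 0. -0. -1.]
(array([ 0.0172, -0.    ,  0.0337]), np.float64(-0.0))
```

View pics/in13.png

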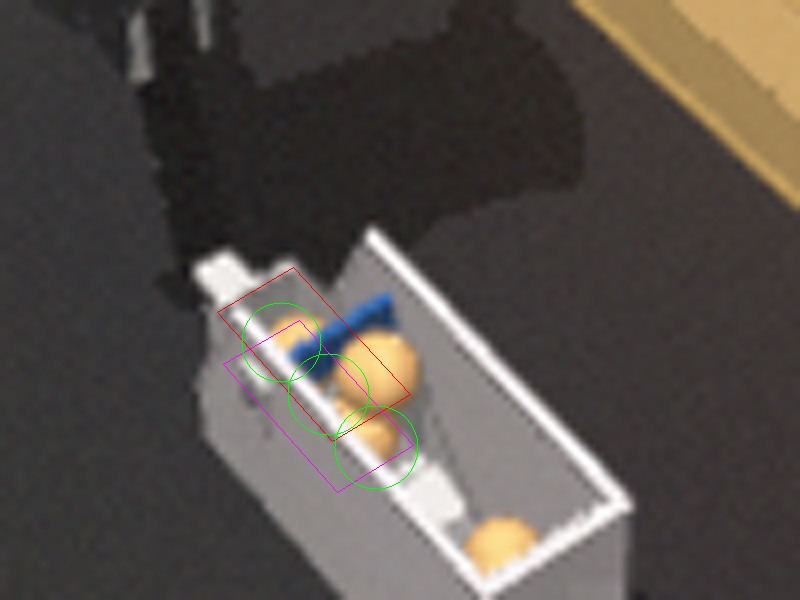

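>>> move_arm(
  deltas=[
    [[255,-0.004,0,0,0,0,0],[255,-0.008,0,0,0,0,0],[255,-0.012,0,0,0,0,0],[255,-0.016,0,0,0,0,0],[255,-0.02,0,0,0,0,0],[255,-0.024,0,0,0,0,0],[255,-0.028,0,0,0,0,0],[255,-0.032,0,0,0,0,0],[255,-0.036,0,0,0,0,0]],
  ],
)

```text
t: 19.63
tcp_pos: [0.491, -0.0311, 0.13]
orientation: [[0.996, 0.095, 0.0], [0.095, -0.996, -0.0], [0.0, 0.0, -1.0]]
force: [-0.2, -0.4, -3.6]
gripper_width: 0.211
```

```bash
python3 - <<'E'
from h import *
show(); print(nose_now()); zoomf("in14")
E
```

```text
t 19.63 tcp [ 0.491  -0.0311  0.13  ] q [-0.185  0.401  1.755 -0.     0.986  1.291] F [-0.2 -0.4 -3.6] w 0.211
 yaw 5.43 z [ 0. -0. -1.]
(array([-0.0188, -0.    ,  0.0337]), np.float64(-0.0))
```

View pics/in14.png

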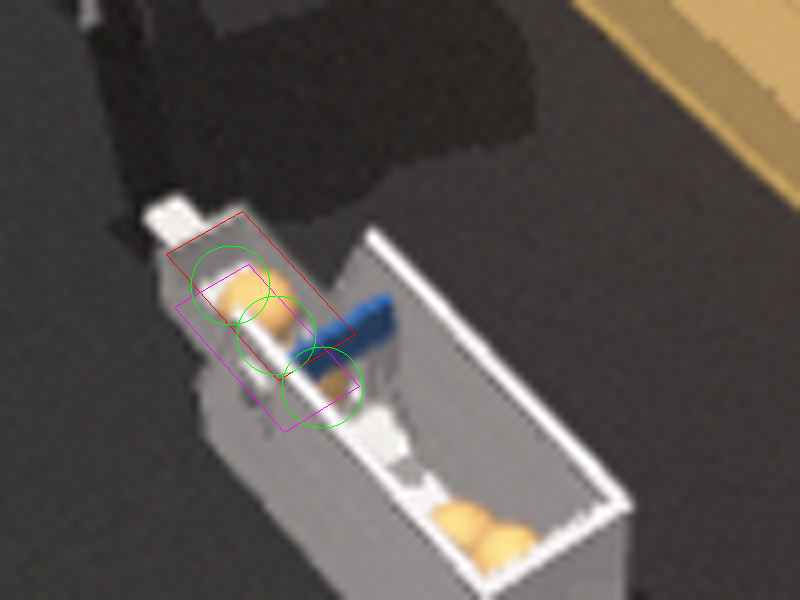

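>>> move_arm(
  deltas=[
    [[255,-0.004,0,0,0,0,0],[255,-0.008,0,0,0,0,0],[255,-0.012,0,0,0,0,0],[255,-0.016,0,0,0,0,0],[255,-0.02,0,0,0,0,0],[255,-0.024,0,0,0,0,0],[255,-0.028,0,0,0,0,0],[255,-0.032,0,0,0,0,0],[255,-0.034,0,0,0,0,0],[255,-0.034,0,0,0,0,0]],
  ],
)

```text
t: 20.52
tcp_pos: [0.4571, -0.0343, 0.13]
orientation: [[0.996, 0.095, -0.0], [0.095, -0.996, 0.0], [-0.0, -0.0, -1.0]]
force: [0.6, -0.5, -3.8]
gripper_width: 0.213
```

```bash
python3 - <<'E'
from h import *
show(); print(nose_now()); zoomf("in15"); zoomf("in15t","top",(.63,-.015,.06),50,40)
E
```

```text
t 20.52 tcp [ 0.4571 -0.0343  0.13  ] q [-0.205  0.36   1.831 -0.     0.95   1.271] F [ 0.6 -0.5 -3.8] w 0.213
 yaw 5.43 z [-3.e-04  0.e+00 -1.e+00]
(array([-0.0529,  0.    ,  0.0336]), np.float64(0.02))
```

View pics/in15.png

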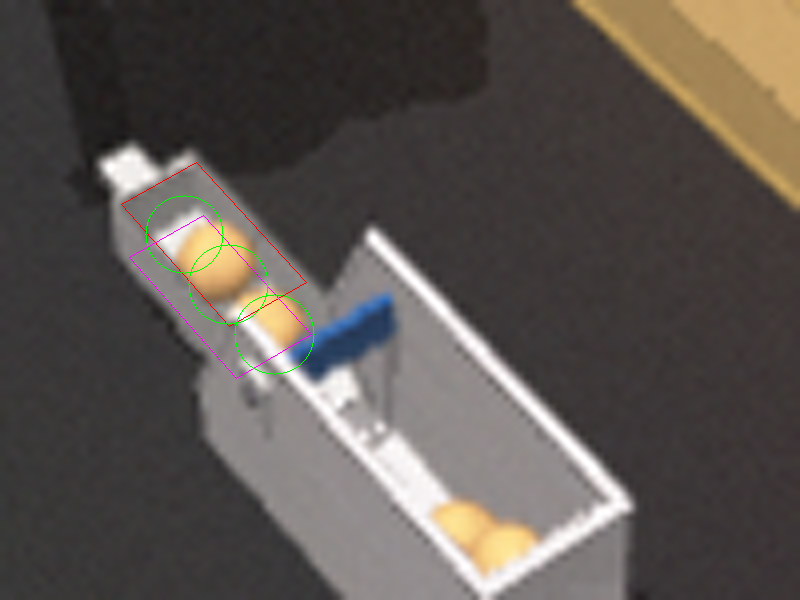

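View pics/in15t.png

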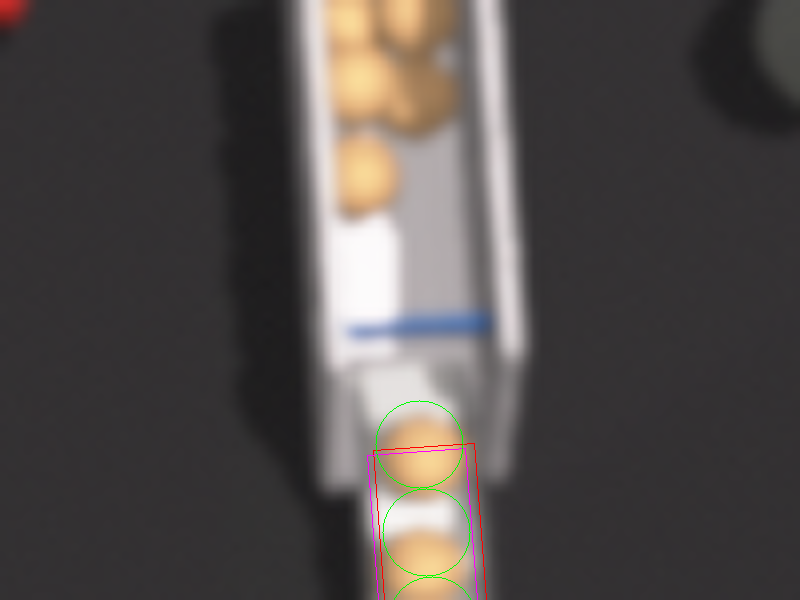

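```bash
python3 - <<'E'
from h import *
n,t=nose_now()
W=[(n[0],n[2],t),(-.053,.0065,6.5),(-.03,.006,5),(.025,.006,3.3)]
print([[float(v)+0 for v in r] for r in rows(W,.006)])
E
```

```text
[[255.0, 0.0026, -0.0001, 0.0021, 0.0, -1.6, 0.0], [255.0, 0.0054, -0.0001, 0.0043, 0.0, -3.3, 0.0], [255.0, 0.0082, -0.0001, 0.0066, 0.0, -4.9, 0.0], [255.0, 0.0112, -0.0001, 0.0089, 0.0, -6.5, 0.0], [255.0, 0.0162, -0.0001, 0.01, 0.0, -6.1, 0.0], [255.0, 0.0212, -0.0001, 0.0112, 0.0, -5.8, 0.0], [255.0, 0.0263, -0.0001, 0.0124, 0.0, -5.4, 0.0], [255.0, 0.0313, -0.0001, 0.0135, 0.0, -5.0, 0.0], [255.0, 0.0365, -0.0001, 0.014, 0.0, -4.8, 0.0], [255.0, 0.0416, -0.0001, 0.0144, 0.0, -4.7, 0.0], [255.0, 0.0468, -0.0001, 0.0149, 0.0, -4.5, 0.0], [255.0, 0.052, -0.0001, 0.0154, 0.0, -4.3, 0.0], [255.0, 0.0572, -0.0001, 0.0159, 0.0, -4.2, 0.0], [255.0, 0.0623, -0.0001, 0.0163, 0.0, -4.0, 0.0], [255.0, 0.0675, -0.0001, 0.0168, 0.0, -3.8, 0.0], [255.0, 0.0727, -0.0001, 0.0173, 0.0, -3.6, 0.0], [255.0, 0.0779, -0.0001, 0.0178, 0.0, -3.5, 0.0], [255.0, 0.0831, -0.0001, 0.0183, 0.0, -3.3, 0.0]]
```

>>> move_arm(
  deltas=[
    [[255,0.0026,0,0.0021,0,-1.6,0],[255,0.0054,0,0.0043,0,-3.3,0],[255,0.0082,0,0.0066,0,-4.9,0],[255,0.0112,0,0.0089,0,-6.5,0],[255,0.0162,0,0.01,0,-6.1,0],[255,0.0212,0,0.0112,0,-5.8,0],[255,0.0263,0,0.0124,0,-5.4,0],[255,0.0313,0,0.0135,0,-5,0],[255,0.0365,0,0.014,0,-4.8,0],[255,0.0416,0,0.0144,0,-4.7,0],[255,0.0468,0,0.0149,0,-4.5,0],[255,0.052,0,0.0154,0,-4.3,0],[255,0.0572,0,0.0159,0,-4.2,0]],
  ],
)

```text
t: 21.7
tcp_pos: [0.5151, -0.0288, 0.114]
orientation: [[0.993, 0.095, -0.072], [0.094, -0.996, -0.007], [-0.073, 0.0, -0.997]]
force: [-0.3, -0.4, -2.7]
gripper_width: 0.214
```

```bash
python3 - <<'E'
from h import *
show(); print(nose_now()); zoomf("in16"); 
n,t=nose_now()
W=[(n[0],n[2],t),(.025,.006,3.3),(.05,.0058,1),(.062,.0058,.3)]
print([[float(v)+0 for v in r] for r in rows(W,.006)])
E
```

```text
t 21.7 tcp [ 0.5151 -0.0288  0.114 ] q [-0.159  0.485  1.653 -0.021  1.074  1.328] F [-0.3 -0.4 -2.7] w 0.214
 yaw 5.43 z [-0.0725 -0.0069 -0.9973]
(array([-0.0021, -0.    ,  0.0058]), np.float64(4.18))
[[255.0, 0.0049, -0.0001, 0.0001, 0.0, 0.2, 0.0], [255.0, 0.0098, -0.0001, 0.0002, 0.0, 0.3, 0.0], [255.0, 0.0148, -0.0001, 0.0003, 0.0, 0.5, 0.0], [255.0, 0.0197, -0.0001, 0.0004, 0.0, 0.7, 0.0], [255.0, 0.0246, -0.0001, 0.0005, 0.0, 0.8, 0.0], [255.0, 0.0289, -0.0001, 0.0015, 0.0, 1.3, 0.0], [255.0, 0.0331, -0.0001, 0.0026, 0.0, 1.8, 0.0], [255.0, 0.0374, -0.0001, 0.0036, 0.0, 2.2, 0.0], [255.0, 0.0417, -0.0001, 0.0046, 0.0, 2.7, 0.0], [255.0, 0.0459, -0.0001, 0.0057, 0.0, 3.1, 0.0], [255.0, 0.0514, -0.0001, 0.0063, 0.0, 3.5, 0.0], [255.0, 0.0569, -0.0001, 0.007, 0.0, 3.8, 0.0]]
```

View pics/in16.png

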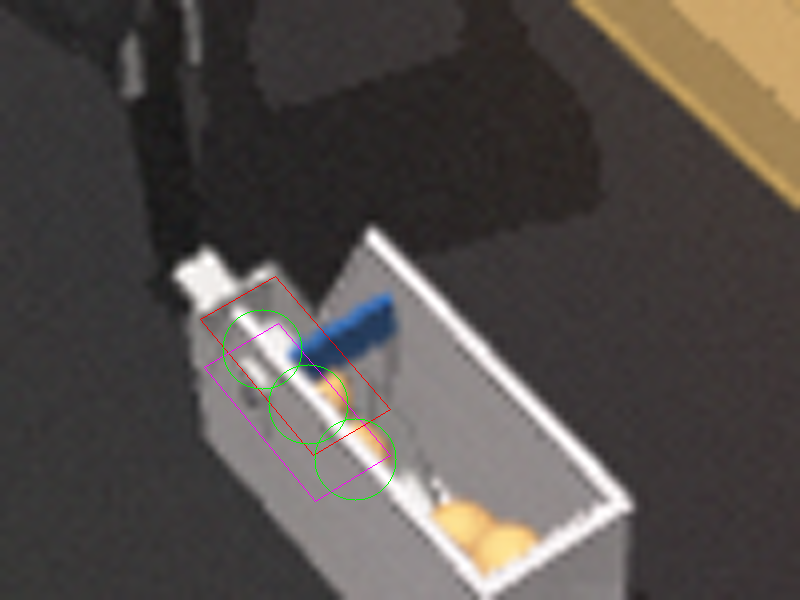

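Two balls are at the front of the trough and the nose is near the remaining balls. Next I push on.

>>> move_arm(
  deltas=[
    [[255,0.0049,0,0.0001,0,0.2,0],[255,0.0098,0,0.0002,0,0.3,0],[255,0.0148,0,0.0003,0,0.5,0],[255,0.0197,0,0.0004,0,0.7,0],[255,0.0246,0,0.0005,0,0.8,0],[255,0.0289,0,0.0015,0,1.3,0],[255,0.0331,0,0.0026,0,1.8,0],[255,0.0374,0,0.0036,0,2.2,0],[255,0.0417,0,0.0046,0,2.7,0],[255,0.0459,0,0.0055,0,3.1,0],[255,0.0514,0,0.0061,0,3.5,0]],
  ],
)

```text
t: 22.67
tcp_pos: [0.5639, -0.0241, 0.1039]
orientation: [[0.995, 0.095, -0.014], [0.095, -0.996, -0.001], [-0.014, -0.0, -1.0]]
force: [-11.2, -2.9, 5.8]
gripper_width: 0.214
```

```bash
python3 - <<'E'
from h import *
show(); print(nose_now()); zoomf("in17"); zoomf("in17t","top",(.68,-.015,.06),50,30)
n,t=nose_now()
W=[(n[0],n[2],t),(.07,.0065,0),(.082,.0065,0)]
print([[float(v)+0 for v in r] for r in rows(W,.005)])
E
```

```text
t 22.67 tcp [ 0.5639 -0.0241  0.1039] q [-0.146  0.529  1.594 -0.004  1.032  1.332] F [-11.2  -2.9   5.8] w 0.214
 yaw 5.43 z [-0.0143 -0.0011 -0.9999]
(array([0.053 , 0.0001, 0.0052]), np.float64(0.82))
[[255.0, 0.0036, -0.0001, 0.0002, 0.0, 0.2, 0.0], [255.0, 0.0071, -0.0001, 0.0005, 0.0, 0.4, 0.0], [255.0, 0.0107, -0.0001, 0.0007, 0.0, 0.5, 0.0], [255.0, 0.0143, -0.0001, 0.001, 0.0, 0.7, 0.0], [255.0, 0.0183, -0.0001, 0.001, 0.0, 0.7, 0.0], [255.0, 0.0223, -0.0001, 0.0009, 0.0, 0.7, 0.0], [255.0, 0.0263, -0.0001, 0.0009, 0.0, 0.7, 0.0]]
```

View pics/in17.png

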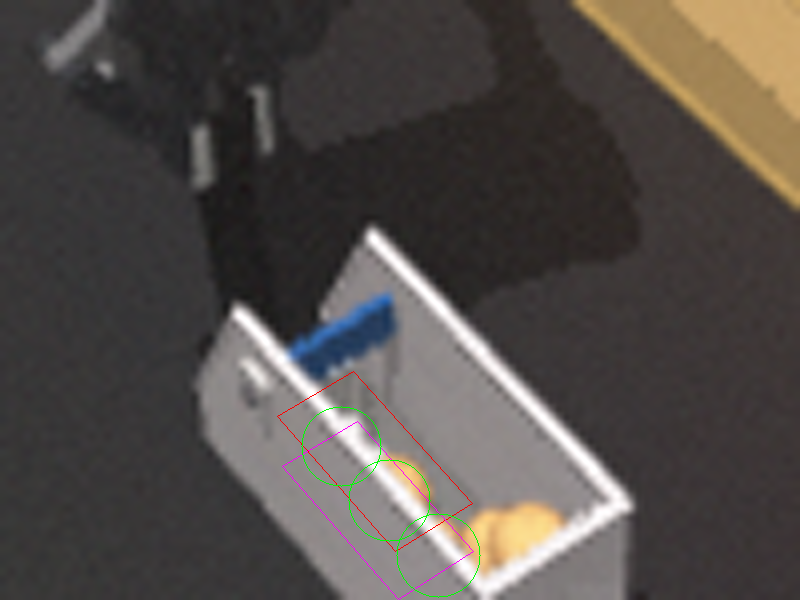

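View pics/in17t.png

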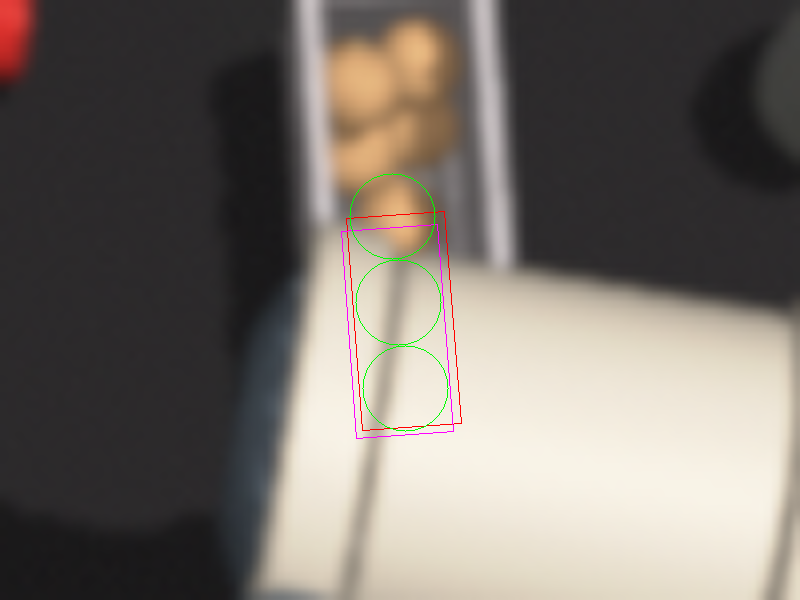

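>>> move_arm(
  deltas=[
    [[255,0.0036,0,0,0,0.2,0],[255,0.0071,0,0.0001,0,0.4,0],[255,0.0107,0,0.0002,0,0.6,0],[255,0.0143,0,0.0003,0,0.8,0],[255,0.0183,0,0.0003,0,0.9,0],[255,0.021,0,0.0003,0,1,0]],
  ],
)

```text
t: 23.27
tcp_pos: [0.5803, -0.0221, 0.1032]
orientation: [[0.995, 0.095, -0.006], [0.095, -0.995, 0.0], [-0.006, -0.001, -1.0]]
force: [-47.0, -6.9, 35.0]
gripper_width: 0.211
```

```bash
python3 - <<'E'
from h import *
show(); print(nose_now()); zoomf("in18"); zoomf("in18t","top",(.68,-.015,.06),50,30)
E
```

```text
t 23.27 tcp [ 0.5803 -0.0221  0.1032] q [-1.410e-01  5.460e-01  1.562e+00 -1.000e-03  1.040e+00  1.335e+00] F [-47.   -6.9  35. ] w 0.211
 yaw 5.47 z [-6.1e-03  4.0e-04 -1.0e+00]
(array([0.0703, 0.0005, 0.0058]), np.float64(0.35))
```

View pics/in18.png

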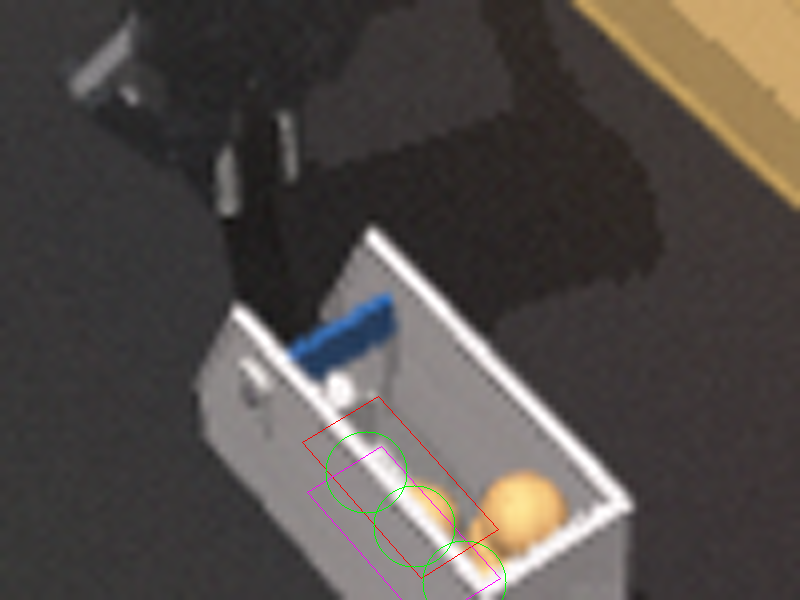

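View pics/in18t.png

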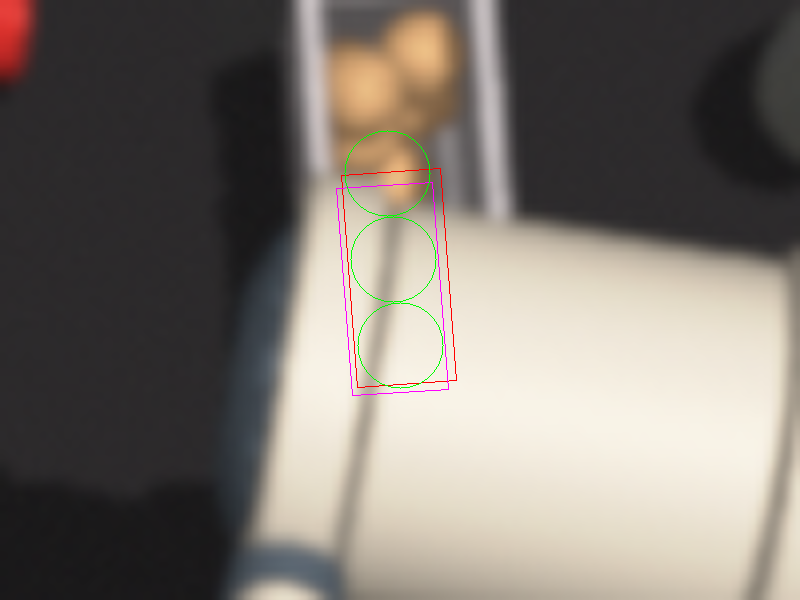

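```bash
python3 - <<'E'
from h import *
n,t=nose_now()
W=[(n[0],n[2],t),(.067,.009,-1),(.068,.025,-8)]
print([[float(v)+0 for v in r] for r in rows(W,.004)])
E
```

```text
[[255.0, -0.0059, 0.0005, 0.0009, 0.0, 1.3, 0.0], [255.0, -0.0084, 0.0005, 0.0021, 0.0, 3.0, 0.0], [255.0, -0.0108, 0.0005, 0.0034, -0.1, 4.8, 0.0], [255.0, -0.013, 0.0005, 0.0047, -0.1, 6.5, 0.0], [255.0, -0.015, 0.0005, 0.0062, -0.1, 8.3, 0.0]]
```

>>> move_arm(
  deltas=[
    [[255,-0.008,0,0,0,1.3,0],[255,-0.0124,0,0.0015,0,3,0],[255,-0.0148,0,0.003,0,4.8,0],[255,-0.017,0,0.0044,0,6.5,0],[255,-0.019,0,0.0058,0,8.3,0],[255,-0.019,0,0.0058,0,8.3,0],[255,-0.019,0,0.0058,0,8.3,0]],
  ],
)

```text
t: 23.95
tcp_pos: [0.5671, -0.0239, 0.0978]
orientation: [[0.984, 0.094, 0.148], [0.093, -0.996, 0.014], [0.149, -0.0, -0.989]]
force: [-0.9, 0.8, -3.8]
gripper_width: 0.213
```

```bash
python3 - <<'E'
from h import *
show(); print(nose_now()); zoomf("in19"); zoomf("in19t","top",(.68,-.015,.06),50,30)
E
```

```text
t 23.95 tcp [ 0.5671 -0.0239  0.0978] q [-0.173  0.48   1.741  0.056  0.777  1.266] F [-0.9  0.8 -3.8] w 0.213
 yaw 5.41 z [ 0.1481  0.0141 -0.9889]
(array([ 0.0701, -0.0001,  0.0274]), np.float64(-8.56))
```

View pics/in19.png

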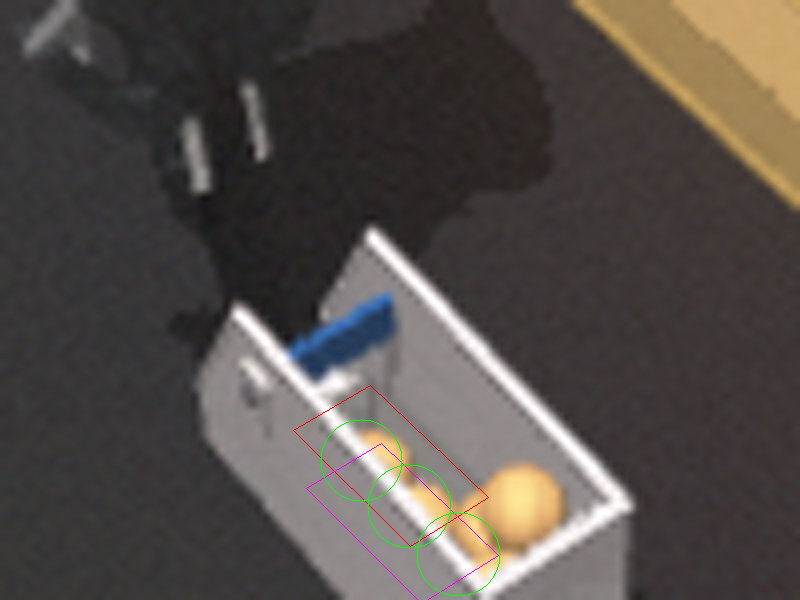

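View pics/in19t.png

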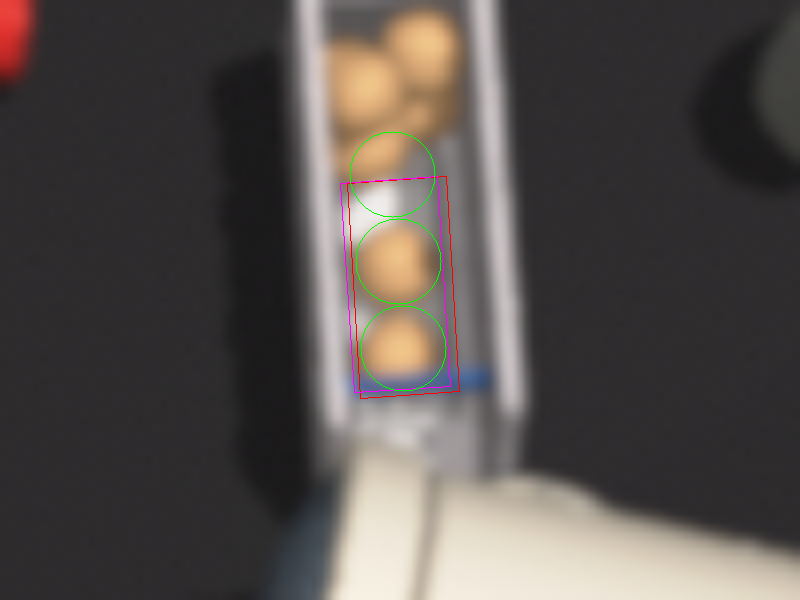

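```bash
python3 - <<'E'
from h import *
n,t=nose_now()
W=[(n[0],n[2],t),(.086,.0274,t)]
print([[float(v)+0 for v in r] for r in rows(W,.003)])
E
```

```text
[[255.0, 0.0025, -0.0001, 0.0004, 0.0, 0.0, 0.0], [255.0, 0.005, -0.0001, 0.0008, 0.0, 0.0, 0.0], [255.0, 0.0075, -0.0001, 0.0012, 0.0, 0.0, 0.0], [255.0, 0.0101, -0.0001, 0.0016, 0.0, 0.0, 0.0], [255.0, 0.0126, -0.0001, 0.002, 0.0, 0.0, 0.0], [255.0, 0.0151, -0.0001, 0.0024, 0.0, 0.0, 0.0]]
```

>>> move_arm(
  deltas=[
    [[255,0.0025,0,0.0004,0,0,0],[255,0.005,0,0.0008,0,0,0],[255,0.0075,0,0.0012,0,0,0],[255,0.01,0,0.0016,0,0,0],[255,0.0126,0,0.002,0,0,0],[255,0.0126,0,0.002,0,0,0]],
  ],
)

```text
t: 24.55
tcp_pos: [0.5807, -0.0228, 0.0984]
orientation: [[0.984, 0.095, 0.15], [0.094, -0.996, 0.014], [0.15, 0.0, -0.989]]
force: [-6.4, -0.8, 9.9]
gripper_width: 0.212
```

```bash
python3 - <<'E'
from h import *
show(); print(nose_now()); zoomf("in20"); zoomf("in20t","top",(.68,-.015,.06),50,30)
E
```

```text
t 24.55 tcp [ 0.5807 -0.0228  0.0984] q [-0.166  0.494  1.709  0.054  0.793  1.275] F [-6.4 -0.8  9.9] w 0.212
 yaw 5.44 z [ 0.1498  0.0138 -0.9886]
(array([ 0.0838, -0.0002,  0.0284]), np.float64(-8.65))
```

View pics/in20t.png

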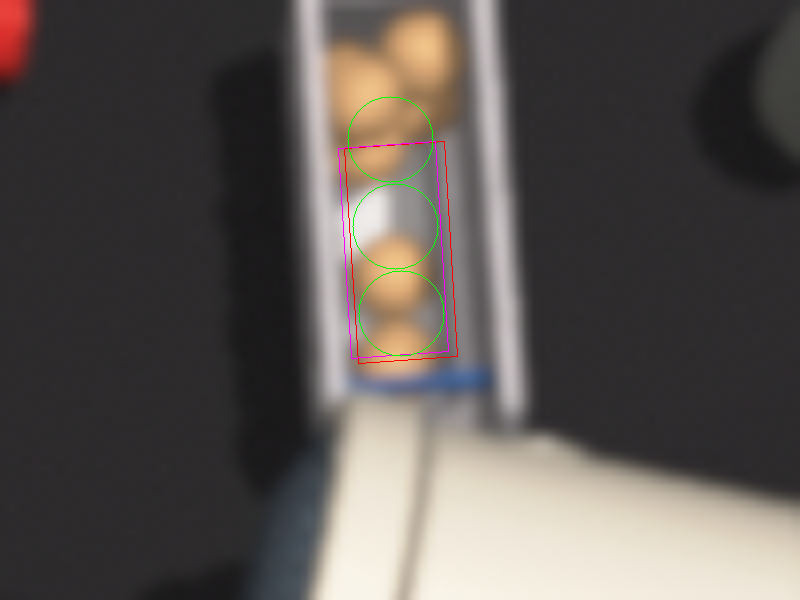

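View pics/in20.png

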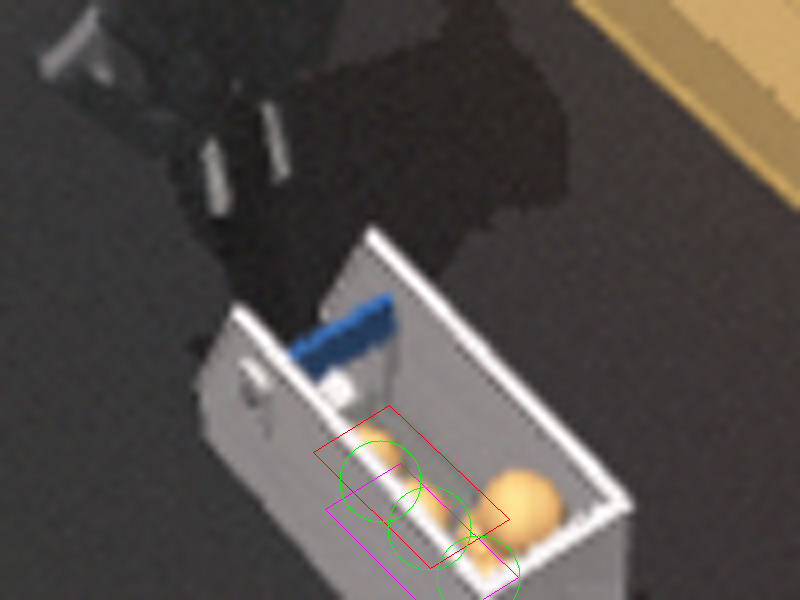

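```bash
python3 - <<'E'
from h import *
for n in ("scene","top"):
    im=cams.grab_frame(n)
    if n=="scene":
        c=proj(n,[(.58,-.015,.08)])[0]; x,y=int(c[0])-60,int(c[1])-60
        cv2.imwrite("pics/z1.png",cv2.resize(im[y:y+120,x:x+140,::-1],(700,600),interpolation=cv2.INTER_CUBIC))
    for t in ("scoop_rim","scoop_pan","scoop_grip"): print(n,t,[(a['at'],a['conf']) for a in cams.spot_point(n,t)[:2]])
E
```

```text
scene scoop_rim [([0.626, -0.0188, 0.0396], 0.52)]
scene scoop_pan [([0.6758, -0.0105, 0.0212], 0.78)]
scene scoop_grip [([0.5746, -0.0193, 0.1138], 0.53)]
top scoop_rim [([0.6285, -0.0161, 0.0382], 0.52)]
top scoop_pan [([0.6766, -0.0114, 0.0265], 0.68)]
top scoop_grip [([0.6777, -0.013, 0.0258], 0.49)]
```

View pics/z1.png

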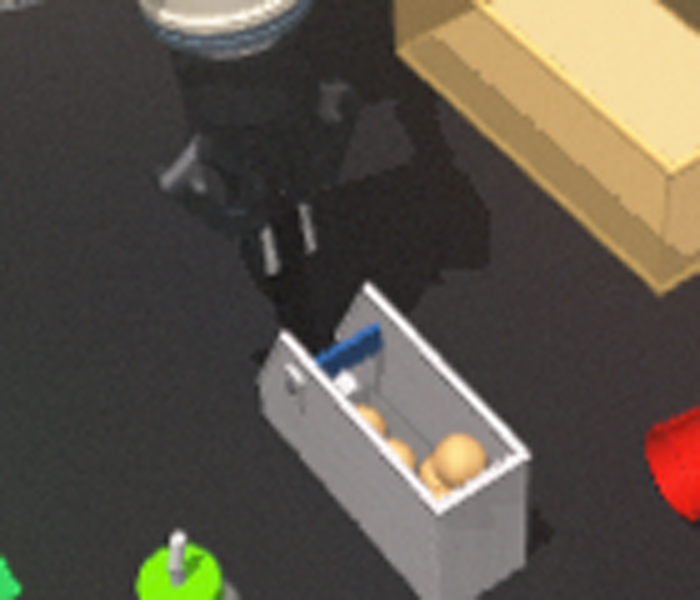

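```bash
cat >> h.py <<'E'
TG=-8.65; TX=-.1635; OFF=.0944
def nosepose(nx,nz,tip,lat=0.):
    yaw=B[2]; R=toolR(yaw,np.radians(tip+TG))
    Sw=Ro.from_euler("z",yaw).as_matrix()
    nose=np.array([B[0],B[1],0])+Sw@np.array([nx,lat,nz])
    return nose+Sw@Ro.from_euler("y",np.radians(tip)).as_matrix()@np.array([TX,0,OFF]),R
def nose_now(s=None):
    s=s or bot.get_state(); A=s["orientation"]
    tip=np.arctan2(A[:,2]@[-np.cos(B[2]),-np.sin(B[2]),0],-A[2,2])-np.radians(TG)
    Sw=Ro.from_euler("z",B[2]).as_matrix()
    n=s["tcp_pos"]-Sw@Ro.from_euler("y",tip).as_matrix()@np.array([TX,0,OFF])
    l=Sw.T@(n-[B[0],B[1],0]); return np.round(l,4),round(np.degrees(tip),2)
E
python3 - <<'E'
from h import *
n,t=nose_now(); print(n,t)
W=[(n[0],n[2],t),(n[0]-.002,.007,-1.5),(.032,.0085,-2)]
print([[float(v)+0 for v in r] for r in rows(W,.005)])
E
```

```text
[ 0.0674 -0.0002  0.0039] -0.0
[[255.0, -0.0046, -0.0002, 0.0005, 0.0, 1.5, 0.0], [255.0, -0.0094, -0.0002, -0.0002, 0.0, 1.6, 0.0], [255.0, -0.0142, -0.0002, -0.0009, 0.0, 1.6, 0.0], [255.0, -0.019, -0.0002, -0.0017, 0.0, 1.7, 0.0], [255.0, -0.0239, -0.0002, -0.0024, 0.0, 1.8, 0.0], [255.0, -0.0287, -0.0002, -0.0032, 0.0, 1.9, 0.0], [255.0, -0.0335, -0.0002, -0.0039, 0.0, 1.9, 0.0], [255.0, -0.0383, -0.0002, -0.0046, 0.0, 2.0, 0.0]]
```

>>> move_arm(
  deltas=[
    [[255,-0.0046,0,-0.0005,0,1.5,0],[255,-0.0094,0,-0.0012,0,1.6,0],[255,-0.0142,0,-0.0019,0,1.6,0],[255,-0.019,0,-0.0027,0,1.7,0],[255,-0.0239,0,-0.0034,0,1.8,0],[255,-0.0287,0,-0.0042,0,1.9,0],[255,-0.0335,0,-0.0049,0,1.9,0],[255,-0.0383,0,-0.0056,0,2,0],[255,-0.0383,0,-0.0056,0,2,0]],
  ],
)

```text
t: 25.8
tcp_pos: [0.5401, -0.0263, 0.0973]
orientation: [[0.979, 0.094, 0.182], [0.093, -0.996, 0.018], [0.183, -0.0, -0.983]]
force: [-0.5, 1.0, -3.0]
gripper_width: 0.218
```

```bash
python3 - <<'E'
from h import *
show(); print(nose_now()); zoomf("in21"); zoomf("in21t","top",(.66,-.015,.06),50,40)
E
```

```text
t 25.8 tcp [ 0.5401 -0.0263  0.0973] q [-0.195  0.442  1.836  0.083  0.689  1.222] F [-0.5  1.  -3. ] w 0.218
 yaw 5.42 z [ 0.1823  0.0176 -0.9831]
(array([0.0301, 0.0001, 0.0084]), np.float64(-1.9))
```

View pics/in21t.png

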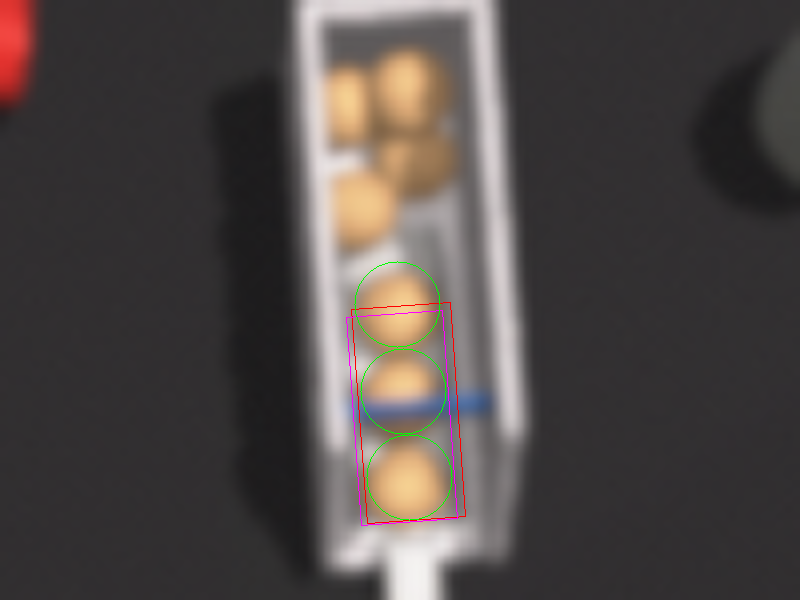

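View pics/in21.png

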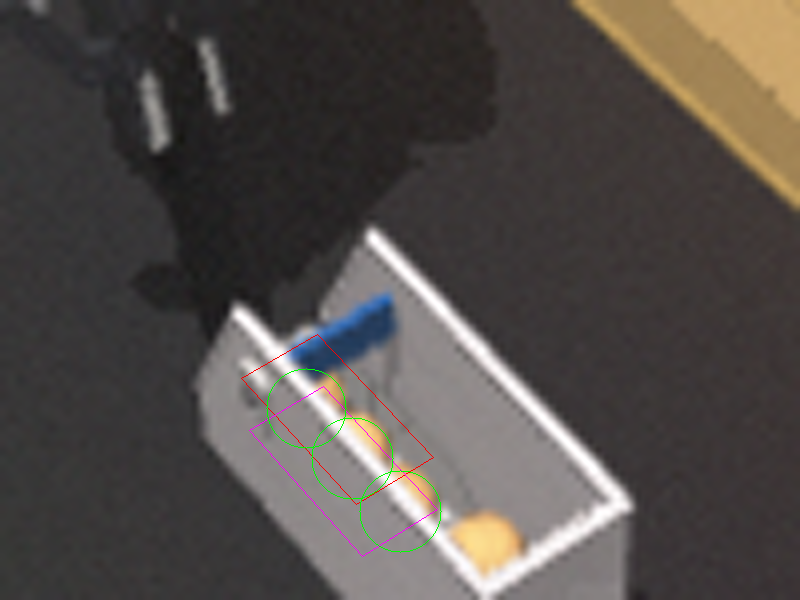

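```bash
python3 - <<'E'
from h import *
n,t=nose_now()
W=[(n[0],n[2],t),(.03,.030,-.5),(-.06,.030,-.5)]
print([[float(v)+0 for v in r] for r in rows(W,.008)])
E
```

```text
[[255.0, 0.0019, -0.0001, -0.0083, 0.0, -0.5, 0.0], [255.0, 0.0038, -0.0001, -0.0166, 0.0, -1.0, 0.0], [255.0, 0.0057, -0.0001, -0.0248, 0.0, -1.4, 0.0], [255.0, -0.0017, -0.0001, -0.0262, 0.0, -1.4, 0.0], [255.0, -0.009, -0.0001, -0.0276, 0.0, -1.4, 0.0], [255.0, -0.0164, -0.0001, -0.029, 0.0, -1.4, 0.0], [255.0, -0.0238, -0.0001, -0.0304, 0.0, -1.4, 0.0], [255.0, -0.0312, -0.0001, -0.0317, 0.0, -1.4, 0.0], [255.0, -0.0385, -0.0001, -0.0331, 0.0, -1.4, 0.0], [255.0, -0.0459, -0.0001, -0.0345, 0.0, -1.4, 0.0], [255.0, -0.0533, -0.0001, -0.0359, 0.0, -1.4, 0.0], [255.0, -0.0606, -0.0001, -0.0373, 0.0, -1.4, 0.0], [255.0, -0.068, -0.0001, -0.0386, 0.0, -1.4, 0.0], [255.0, -0.0754, -0.0001, -0.04, 0.0, -1.4, 0.0], [255.0, -0.0828, -0.0001, -0.0414, 0.0, -1.4, 0.0]]
```

>>> move_arm(
  deltas=[
    [[255,0.001,0,-0.0042,0,-0.25,0],[255,0.0019,0,-0.0083,0,-0.5,0],[255,0.0028,0,-0.0125,0,-0.75,0],[255,0.0038,0,-0.0166,0,-1,0],[255,0.0047,0,-0.0207,0,-1.2,0],[255,0.0057,0,-0.0248,0,-1.4,0],[255,0.0057,0,-0.0248,0,-1.4,0],[255,0.003,0,-0.0253,0,-1.4,0],[255,-0.0017,0,-0.0262,0,-1.4,0],[255,-0.007,0,-0.0272,0,-1.4,0],[255,-0.013,0,-0.0283,0,-1.4,0],[255,-0.019,0,-0.0294,0,-1.4,0],[255,-0.025,0,-0.0306,0,-1.4,0],[255,-0.0312,0,-0.0317,0,-1.4,0],[255,-0.0375,0,-0.0329,0,-1.4,0],[255,-0.044,0,-0.0341,0,-1.4,0],[255,-0.051,0,-0.0355,0,-1.4,0],[255,-0.058,0,-0.0368,0,-1.4,0]],
  ],
)

```text
t: 27.4
tcp_pos: [0.4771, -0.0324, 0.123]
orientation: [[0.983, 0.095, 0.159], [0.093, -0.996, 0.015], [0.16, -0.0, -0.987]]
force: [0.6, -0.3, -2.8]
gripper_width: 0.214
```

```bash
python3 - <<'E'
from h import *
show(); print(nose_now()); zoomf("in22"); zoomf("in22t","top",(.62,-.015,.06),50,40)
n,t=nose_now()
W=[(n[0],n[2],t),(-.06,.0305,-.5),(-.13,.035,-.5)]
print([[float(v)+0 for v in r] for r in rows(W,.01)])
E
```

```text
t 27.4 tcp [ 0.4771 -0.0324  0.123 ] q [-0.233  0.335  1.929  0.077  0.727  1.189] F [ 0.6 -0.3 -2.8] w 0.214
 yaw 5.43 z [ 0.1592  0.0151 -0.9871]
(array([-0.0354, -0.    ,  0.0302]), np.float64(-0.55))
[[255.0, -0.0078, 0.0002, -0.0014, 0.0, 0.0, 0.0], [255.0, -0.0156, 0.0002, -0.0029, 0.0, 0.0, 0.0], [255.0, -0.0234, 0.0002, -0.0044, 0.0, 0.0, 0.0], [255.0, -0.0319, 0.0002, -0.0064, 0.0, 0.0, 0.0], [255.0, -0.0405, 0.0002, -0.0083, 0.0, 0.0, 0.0], [255.0, -0.049, 0.0002, -0.0102, 0.0, 0.0, 0.0], [255.0, -0.0576, 0.0002, -0.0122, 0.0, 0.0, 0.0], [255.0, -0.0661, 0.0002, -0.0141, 0.0, 0.0, 0.0], [255.0, -0.0747, 0.0002, -0.0161, 0.0, 0.0, 0.0], [255.0, -0.0832, 0.0002, -0.018, 0.0, 0.0, 0.0], [255.0, -0.0918, 0.0002, -0.02, 0.0, 0.0, 0.0]]
```

View pics/in22t.png

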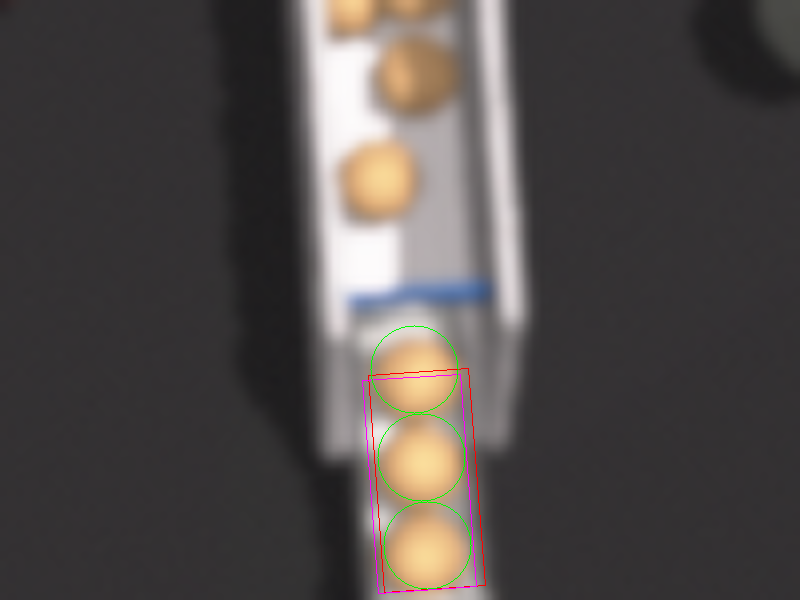

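View pics/in22.png

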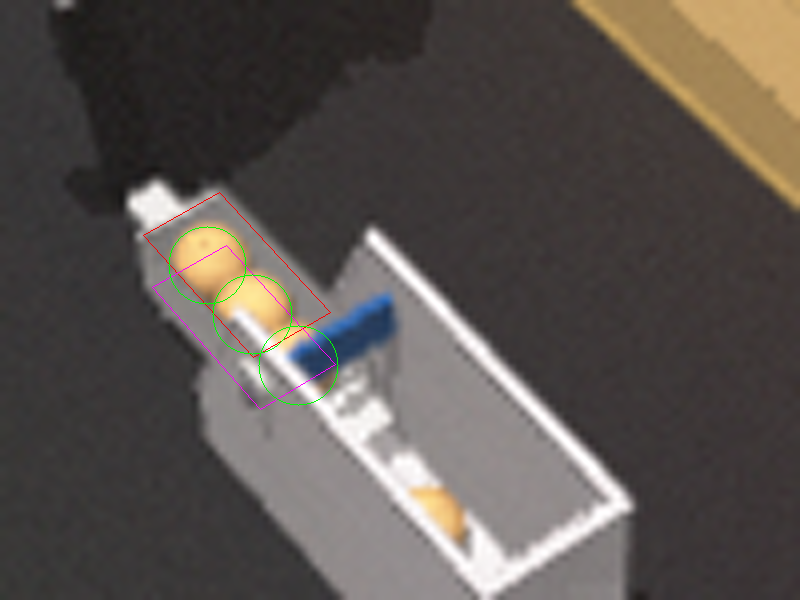

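```bash
cat >> h.py <<'E'
def tr(yaw,tip): return toolR(np.radians(yaw),np.radians(tip+TG))
E
python3 - <<'E'
from h import *
s=bot.get_state()
n,t=nose_now()
print([[float(v)+0 for v in r] for r in rows([(n[0],n[2],t),(-.08,.0305,-.7)],.008)])
p,_=nosepose(-.08,.0305,-.7); print(p)
print("up",delta((p[0],p[1],.285),tr(5.43,-1)))
print("cage",delta((.46,.285,.285),tr(26,-1)))
E
```

```text
[[255.0, -0.0072, 0.0002, -0.0011, 0.0, 0.0, 0.0], [255.0, -0.0145, 0.0002, -0.0023, 0.0, 0.1, 0.0], [255.0, -0.0218, 0.0002, -0.0035, 0.0, 0.1, 0.0], [255.0, -0.029, 0.0002, -0.0047, 0.0, 0.1, 0.0], [255.0, -0.0363, 0.0002, -0.0059, 0.0, 0.2, 0.0], [255.0, -0.0435, 0.0002, -0.0071, 0.0, 0.2, 0.0]]
[ 0.43245673 -0.03665028  0.12289548]
up (array([-1.780e-02,  1.000e-04, -1.671e-01]), array([-0.02,  0.51, -0.02]))
cage (array([ 0.0392, -0.3175, -0.1578]), array([  3.34,   0.5 , -20.31]))
```

>>> move_arm(
  deltas=[
    [[255,-0.006,0,-0.001,0,0,0],[255,-0.0135,0,-0.0022,0,0.1,0],[255,-0.021,0,-0.0034,0,0.1,0],[255,-0.029,0,-0.0047,0,0.1,0],[255,-0.0363,0,-0.0059,0,0.2,0],[255,-0.041,0,-0.0067,0,0.2,0],[255,-0.0435,0,-0.0071,0,0.2,0],[255,-0.0435,0,-0.0071,0,0.2,0],[255,-0.0425,0,-0.013,0,0.2,0],[255,-0.041,0,-0.023,0,0.3,0],[255,-0.039,0,-0.035,0,0.3,0],[255,-0.0368,0,-0.049,0,0.3,0],[255,-0.0343,0,-0.064,0,0.3,0],[255,-0.032,0,-0.079,0,0.4,0],[255,-0.0295,0,-0.094,0,0.4,0],[255,-0.027,0,-0.109,0,0.4,0],[255,-0.0247,0,-0.124,0,0.5,0],[255,-0.0222,0,-0.139,0,0.5,0],[255,-0.0198,0,-0.154,0,0.5,0],[255,-0.0185,0,-0.163,0,0.5,0]],
  ],
)

```text
t: 29.17
tcp_pos: [0.4344, -0.0367, 0.283]
orientation: [[0.981, 0.095, 0.17], [0.093, -0.996, 0.015], [0.17, 0.001, -0.985]]
force: [0.1, 0.4, -3.1]
gripper_width: 0.215
```

```bash
python3 - <<'E'
from h import *
show(); print(nose_now()); look("up1",(.55,-.03,.18),60)
print("cage",delta((.46,.285,.285),tr(26,-1)))
s=bot.get_state()
for f in (.03,.09,.17,.26,.36,.46,.56,.66,.75,.83,.9,.95,.98,1):
    p=s["tcp_pos"]*(1-f)+np.array([.46,.285,.285])*f
    d,r=delta(p,tr(5.43+f*20.57,-1),s); print([255]+[float(v) for v in np.round(d,3)]+[float(v) for v in np.round(r,1)],end=",")
E
```

```text
t 29.17 tcp [ 0.4344 -0.0367  0.283 ] q [-0.273  0.045  1.776  0.066  1.161  1.182] F [ 0.1  0.4 -3.1] w 0.215
 yaw 5.44 z [ 0.1698  0.0153 -0.9854]
(array([-0.0773, -0.0002,  0.192 ]), np.float64(-1.16))
cage (array([ 0.0553, -0.3179,  0.0069]), array([  3.56,  -0.21, -20.25]))
[255, 0.002, -0.01, 0.0, 0.2, -0.2, -0.6],[255, 0.005, -0.029, 0.001, 0.4, -0.2, -1.8],[255, 0.009, -0.054, 0.001, 0.7, -0.2, -3.4],[255, 0.014, -0.083, 0.002, 1.0, -0.2, -5.2],[255, 0.02, -0.114, 0.002, 1.3, -0.2, -7.3],[255, 0.025, -0.146, 0.003, 1.7, -0.2, -9.3],[255, 0.031, -0.178, 0.004, 2.0, -0.2, -11.3],[255, 0.036, -0.21, 0.005, 2.4, -0.2, -13.4],[255, 0.041, -0.238, 0.005, 2.7, -0.2, -15.2],[255, 0.046, -0.264, 0.006, 3.0, -0.2, -16.8],[255, 0.05, -0.286, 0.006, 3.2, -0.2, -18.2],[255, 0.052, -0.302, 0.007, 3.4, -0.2, -19.2],[255, 0.054, -0.312, 0.007, 3.5, -0.2, -19.8],[255, 0.055, -0.318, 0.007, 3.6, -0.2, -20.2],
```

View pics/up1.png

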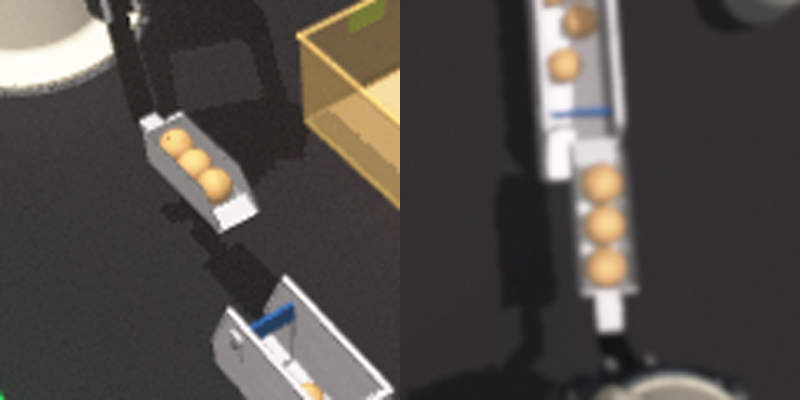

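>>> move_arm(
  deltas=[
    [[255,0.001,-0.005,0,0.1,0,-0.3],[255,0.003,-0.016,0,0.2,-0.1,-1],[255,0.006,-0.033,0.001,0.4,-0.2,-2.1],[255,0.009,-0.054,0.001,0.7,-0.2,-3.4],[255,0.014,-0.078,0.002,1,-0.2,-5],[255,0.018,-0.104,0.002,1.2,-0.2,-6.6],[255,0.023,-0.131,0.003,1.5,-0.2,-8.3],[255,0.027,-0.158,0.003,1.8,-0.2,-10],[255,0.032,-0.185,0.004,2.1,-0.2,-11.8],[255,0.037,-0.212,0.005,2.4,-0.2,-13.5],[255,0.041,-0.238,0.005,2.7,-0.2,-15.2],[255,0.046,-0.262,0.006,3,-0.2,-16.7],[255,0.049,-0.283,0.006,3.2,-0.2,-18],[255,0.052,-0.299,0.007,3.4,-0.2,-19],[255,0.054,-0.31,0.007,3.5,-0.2,-19.7],[255,0.055,-0.316,0.007,3.6,-0.2,-20.1],[255,0.055,-0.318,0.007,3.6,-0.2,-20.2],[255,0.055,-0.318,0.007,3.6,-0.2,-20.2]],
  ],
)

```text
t: 30.77
tcp_pos: [0.4585, 0.2851, 0.2829]
orientation: [[0.887, 0.438, 0.147], [0.431, -0.899, 0.075], [0.165, -0.003, -0.986]]
force: [0.0, -0.5, -3.1]
gripper_width: 0.214
```

```bash
python3 - <<'E'
from h import *
show(); look("cage1",(.5,.3,.12),70)
s=bot.get_state()
for a in (2,6,11,17,23,29,35,41,47,53,58,62,64):
    d,r=delta((.46,.285,.285),tr(26,a),s); print([255]+[float(v) for v in np.round(d,3)]+[float(v) for v in np.round(r,1)],end=",")
E
```

```text
t 30.77 tcp [0.4585 0.2851 0.2829] q [0.443 0.212 1.572 0.005 1.192 1.559] F [ 0.  -0.5 -3.1] w 0.214
 yaw 25.92 z [ 0.1469  0.0747 -0.9863]
[255, 0.002, 0.0, -0.002, -0.2, -2.9, -0.1],[255, 0.002, 0.0, -0.002, -0.2, -6.9, -0.1],[255, 0.002, 0.0, -0.002, -0.2, -11.9, -0.1],[255, 0.002, 0.0, -0.002, -0.2, -17.9, -0.1],[255, 0.002, 0.0, -0.002, -0.2, -23.9, -0.1],[255, 0.002, 0.0, -0.002, -0.2, -29.9, -0.1],[255, 0.002, 0.0, -0.002, -0.2, -35.9, -0.1],[255, 0.002, 0.0, -0.002, -0.2, -41.9, -0.1],[255, 0.002, 0.0, -0.002, -0.2, -47.9, -0.1],[255, 0.002, 0.0, -0.002, -0.2, -53.9, -0.0],[255, 0.002, 0.0, -0.002, -0.2, -58.9, -0.0],[255, 0.002, 0.0, -0.002, -0.2, -62.9, -0.0],[255, 0.002, 0.0, -0.002, -0.2, -64.9, -0.0],
```

View pics/cage1.png

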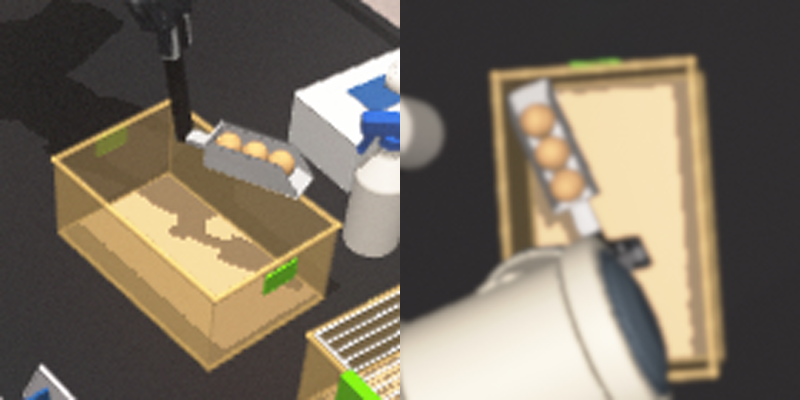

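>>> move_arm(
  deltas=[
    [[255,0.002,0,-0.002,0,-3,0],[255,0.002,0,-0.002,0,-7,0],[255,0.002,0,-0.002,0,-12,0],[255,0.002,0,-0.002,0,-17,0],[255,0.002,0,-0.002,0,-22,0],[255,0.002,0,-0.002,0,-27,0],[255,0.002,0,-0.002,0,-32,0],[255,0.002,0,-0.002,0,-37,0],[255,0.002,0,-0.002,0,-42,0],[255,0.002,0,-0.002,0,-47,0],[255,0.002,0,-0.002,0,-52,0],[255,0.002,0,-0.002,0,-56,0],[255,0.002,0,-0.002,0,-60,0],[255,0.002,0,-0.002,0,-63,0],[255,0.002,0,-0.002,0,-63,0],[255,0.002,0,-0.002,0,-63,0],[255,0.002,0,-0.002,0,-63,0],[255,0.002,0,-0.002,0,-63,0]],
  ],
)

```text
t: 32.37
tcp_pos: [0.4604, 0.2858, 0.2865]
orientation: [[0.537, 0.437, -0.722], [0.264, -0.899, -0.349], [-0.801, -0.003, -0.598]]
force: [-0.1, -0.6, -1.8]
gripper_width: 0.213
```

```bash
python3 - <<'E'
from h import *
show(); look("cage2",(.5,.3,.1),70)
s=bot.get_state()
print(delta((.46,.285,.285),tr(26,0),s))
E
```

```text
t 32.37 tcp [0.4604 0.2858 0.2865] q [ 0.447  0.865  0.76  -0.004  2.446  1.562] F [-0.1 -0.6 -1.8] w 0.213
 yaw 26.17 z [-0.7216 -0.3487 -0.5981]
(array([0.0008, 0.0007, 0.0014]), array([-1.900e-01,  6.196e+01,  1.000e-02]))
```

View pics/cage2.png

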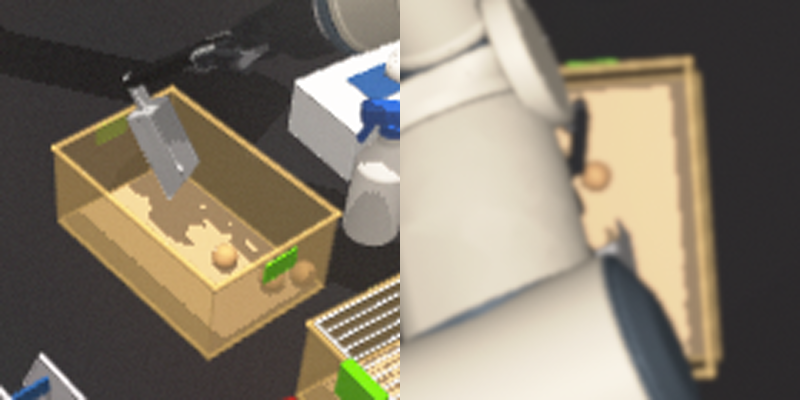

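```bash
python3 - <<'E'
from h import *
s=bot.get_state()
for a in (57,50,43,36,29,22,15,9,4,1,0):
    d,r=delta((.46,.285,.29),tr(26,a),s); print([255]+[float(v) for v in np.round(d,3)]+[float(v) for v in np.round(r,1)],end=",")
E
```

```text
[255, -0.003, 0.001, -0.002, -0.2, 5.0, 0.1],[255, -0.003, 0.001, -0.002, -0.2, 12.0, 0.1],[255, -0.003, 0.001, -0.002, -0.2, 19.0, 0.1],[255, -0.003, 0.001, -0.002, -0.2, 26.0, 0.1],[255, -0.003, 0.001, -0.002, -0.2, 33.0, 0.1],[255, -0.003, 0.001, -0.002, -0.2, 40.0, 0.0],[255, -0.003, 0.001, -0.002, -0.2, 47.0, 0.0],[255, -0.003, 0.001, -0.002, -0.2, 53.0, 0.0],[255, -0.003, 0.001, -0.002, -0.2, 58.0, 0.0],[255, -0.003, 0.001, -0.002, -0.2, 61.0, 0.0],[255, -0.003, 0.001, -0.002, -0.2, 62.0, 0.0],
```

>>> move_arm(
  deltas=[
    [[255,-0.003,0,-0.002,0,4,0],[255,-0.003,0,-0.002,0,9,0],[255,-0.003,0,-0.002,0,15,0],[255,-0.003,0,-0.002,0,21,0],[255,-0.003,0,-0.002,0,27,0],[255,-0.003,0,-0.002,0,33,0],[255,-0.003,0,-0.002,0,39,0],[255,-0.003,0,-0.002,0,45,0],[255,-0.003,0,-0.002,0,51,0],[255,-0.003,0,-0.002,0,56,0],[255,-0.003,0,-0.002,0,60,0],[255,-0.003,0,-0.002,0,62,0],[255,-0.003,0,-0.002,0,62,0],[255,-0.003,0,-0.002,0,62,0]],
  ],
)

```text
t: 33.63
tcp_pos: [0.4594, 0.2856, 0.2899]
orientation: [[0.889, 0.438, 0.132], [0.432, -0.899, 0.067], [0.148, -0.003, -0.989]]
force: [0.8, -0.6, -2.7]
gripper_width: 0.212
```

```bash
python3 - <<'E'
from h import *
show(); look("cage3",(.5,.3,.1),70)
s=bot.get_state()
for n in ("scene","top"):
    print(n,[(np.round(r['at'],3),r['conf']) for r in cams.spot_point(n,"ball0_center")])
    for t in("scoop_nose","scoop_pan","scoop_rim"): print(n,t,[(a['at'],a['conf']) for a in cams.spot_point(n,t)[:1]])
T=np.array([.4145,-.322,.28])
print(delta(T,tr(2.1,0),s))
for i in range(1,21):
    f=i/20; f=(3*f*f-2*f**3)*.4+f*.6
    p=s["tcp_pos"]*(1-f)+T*f
    d,r=delta(p,tr(25.9+f*(2.1-25.9),0),s); print([255]+[float(v) for v in np.round(d,3)]+[float(v) for v in np.round(r,1)],end=",")
E
```

```text
t 33.63 tcp [0.4594 0.2856 0.2899] q [0.443 0.216 1.544 0.005 1.233 1.56 ] F [ 0.8 -0.6 -2.7] w 0.212
 yaw 25.93 z [ 0.1318  0.0675 -0.989 ]
scene []
scene scoop_nose [([0.6051, 0.3596, 0.1999], 0.89)]
scene scoop_pan [([0.5466, 0.3312, 0.214], 0.58)]
scene scoop_rim [([0.4991, 0.3056, 0.2296], 0.58)]
top [(array([0.749, 0.007, 0.021]), 0.44)]
top scoop_nose [([0.6028, 0.3574, 0.2033], 0.75)]
top scoop_pan [([0.5481, 0.3295, 0.2176], 0.96)]
top scoop_rim [([0.499, 0.3078, 0.2313], 0.85)]
(array([-0.305 ,  0.5266, -0.0376]), array([-3.72,  0.2 , 23.56]))
[255, -0.01, 0.017, -0.001, -0.3, 0.2, 0.8],[255, -0.022, 0.038, -0.003, -0.4, 0.2, 1.7],[255, -0.035, 0.06, -0.004, -0.6, 0.2, 2.7],[255, -0.049, 0.085, -0.006, -0.8, 0.2, 3.8],[255, -0.065, 0.112, -0.008, -0.9, 0.2, 5.0],[255, -0.081, 0.14, -0.01, -1.1, 0.2, 6.3],[255, -0.098, 0.17, -0.012, -1.3, 0.2, 7.6],[255, -0.116, 0.2, -0.014, -1.5, 0.2, 9.0],[255, -0.134, 0.232, -0.016, -1.7, 0.2, 10.4],[255, -0.152, 0.263, -0.019, -2.0, 0.2, 11.8],[255, -0.171, 0.295, -0.021, -2.2, 0.2, 13.2],[255, -0.189, 0.326, -0.023, -2.4, 0.2, 14.6],[255, -0.207, 0.357, -0.026, -2.6, 0.2, 16.0],[255, -0.224, 0.386, -0.028, -2.8, 0.2, 17.3],[255, -0.24, 0.415, -0.03, -3.0, 0.2, 18.6],[255, -0.256, 0.442, -0.032, -3.2, 0.2, 19.8],[255, -0.27, 0.466, -0.033, -3.3, 0.2, 20.9],[255, -0.283, 0.489, -0.035, -3.5, 0.2, 21.9],[255, -0.295, 0.509, -0.036, -3.6, 0.2, 22.8],[255, -0.305, 0.527, -0.038, -3.7, 0.2, 23.6],
```

View pics/cage3.png

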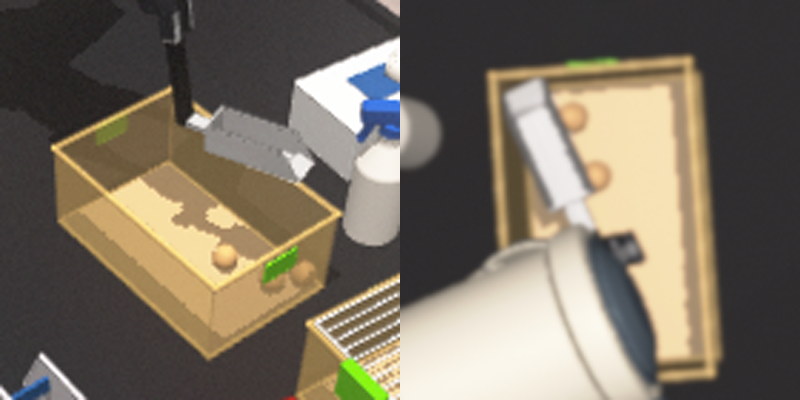

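>>> move_arm(
  deltas=[
    [[255,-0.01,0.017,-0.001,-0.3,0.2,0.8],[255,-0.022,0.038,-0.003,-0.4,0.2,1.7],[255,-0.035,0.06,-0.004,-0.6,0.2,2.7],[255,-0.049,0.085,-0.006,-0.8,0.2,3.8],[255,-0.065,0.112,-0.008,-0.9,0.2,5],[255,-0.081,0.14,-0.01,-1.1,0.2,6.3],[255,-0.098,0.17,-0.012,-1.3,0.2,7.6],[255,-0.116,0.2,-0.014,-1.5,0.2,9],[255,-0.134,0.232,-0.016,-1.7,0.2,10.4],[255,-0.152,0.263,-0.019,-2,0.2,11.8],[255,-0.171,0.295,-0.021,-2.2,0.2,13.2],[255,-0.189,0.326,-0.023,-2.4,0.2,14.6],[255,-0.207,0.357,-0.026,-2.6,0.2,16],[255,-0.224,0.386,-0.028,-2.8,0.2,17.3],[255,-0.24,0.415,-0.03,-3,0.2,18.6],[255,-0.256,0.442,-0.032,-3.2,0.2,19.8],[255,-0.27,0.466,-0.033,-3.3,0.2,20.9],[255,-0.283,0.489,-0.035,-3.5,0.2,21.9],[255,-0.295,0.509,-0.036,-3.6,0.2,22.8],[255,-0.305,0.527,-0.038,-3.7,0.2,23.6]],
  ],
)

```text
t: 35.8
tcp_pos: [0.4139, -0.3242, 0.2796]
orientation: [[0.988, 0.034, 0.151], [0.034, -0.999, 0.006], [0.151, -0.001, -0.989]]
force: [0.1, -0.2, -2.4]
gripper_width: 0.216
```

```bash
python3 - <<'E'
from h import *
show()
print(delta((.4145,-.322,.118),tr(2.1,0)))
for n in ("scene","top"):
    cams.grab_frame(n)
    for t in("scoop_nose","scoop_pan","scoop_rim"): print(n,t,[(a['at'],a['conf']) for a in cams.spot_point(n,t)[:1]])
E
```

```text
t 35.8 tcp [ 0.4139 -0.3242  0.2796] q [-0.861  0.222  1.565  0.124  1.262  0.643] F [ 0.1 -0.2 -2.4] w 0.216
 yaw 1.96 z [ 0.1505  0.006  -0.9886]
(array([-0.0237, -0.002 ,  0.1599]), array([-0.03, -0.01, -0.13]))
scene scoop_nose [([0.5753, -0.3166, 0.1873], 0.72)]
scene scoop_pan [([0.5114, -0.3162, 0.206], 0.86)]
scene scoop_rim [([0.4595, -0.3246, 0.2188], 0.73)]
top scoop_nose [([0.5731, -0.3171, 0.194], 0.69)]
top scoop_pan [([0.5131, -0.3145, 0.2065], 0.56)]
top scoop_rim [([0.4569, -0.3174, 0.2171], 0.83)]
```

```bash
python3 - <<'E'
from h import *
for z in (.24,.20,.16,.13,.113): print(delta((.4145,-.322,z),tr(2.1,4)))
E
```

```text
(array([-0.006 ,  0.0004,  0.0395]), array([-0.06, -4.03,  0.01]))
(array([-0.012 ,  0.0005,  0.079 ]), array([-0.06, -4.03,  0.01]))
(array([-0.0181,  0.0005,  0.1186]), array([-0.06, -4.03,  0.01]))
(array([-0.0226,  0.0005,  0.1482]), array([-0.06, -4.03,  0.01]))
(array([-0.0252,  0.0006,  0.165 ]), array([-0.06, -4.03,  0.01]))
```

>>> move_arm(
  deltas=[
    [[255,-0.003,0,0.018,0,-1,0],[255,-0.006,0,0.0395,0,-2,0],[255,-0.009,0,0.06,0,-3,0],[255,-0.012,0,0.079,0,-4,0],[255,-0.015,0,0.099,0,-4,0],[255,-0.0181,0,0.1186,0,-4,0],[255,-0.021,0,0.135,0,-4,0],[255,-0.0226,0,0.1482,0,-4,0],[255,-0.024,0,0.158,0,-4,0],[255,-0.0252,0,0.165,0,-4,0],[255,-0.0252,0,0.165,0,-4,0],[255,-0.0252,0,0.165,0,-4,0]],
  ],
)

```text
t: 37.2
tcp_pos: [0.4145, -0.3222, 0.1132]
orientation: [[0.996, 0.036, 0.082], [0.036, -0.999, 0.004], [0.082, -0.001, -0.997]]
force: [-0.1, -0.3, -3.5]
gripper_width: 0.216
```

```bash
python3 - <<'E'
from h import *
show(); look("mat1",(.5,-.32,.06),50)
for n in ("scene","top"):
    for t in("scoop_nose","scoop_pan","scoop_rim"): print(n,t,[(a['at'],a['conf']) for a in cams.spot_point(n,t)[:1]])
E
```

```text
t 37.2 tcp [ 0.4145 -0.3222  0.1132] q [-0.818  0.44   1.749  0.079  0.901  0.669] F [-0.1 -0.3 -3.5] w 0.216
 yaw 2.07 z [ 0.0817  0.0038 -0.9967]
scene scoop_nose [([0.57, -0.3126, 0.013], 0.63)]
scene scoop_pan [([0.5077, -0.3156, 0.031], 0.86)]
scene scoop_rim [([0.4565, -0.321, 0.0529], 0.96)]
top scoop_nose [([0.5634, -0.314, 0.0143], 0.8)]
top scoop_pan [([0.508, -0.3155, 0.0362], 0.74)]
top scoop_rim [([0.4542, -0.3197, 0.051], 0.82)]
```

View pics/mat1.png

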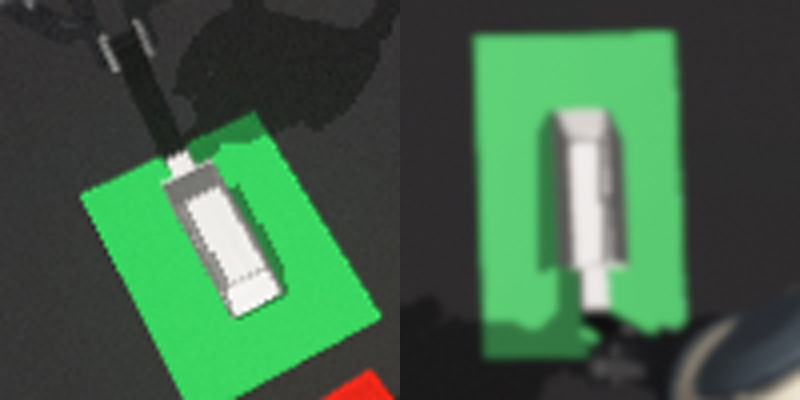

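>>> move_arm(
  deltas=[
    [[255,0,0,0.004,0,0.5,0],[255,-0.0005,0,0.007,0,0.7,0],[255,-0.0005,0,0.009,0,0.7,0],[255,-0.0005,0,0.009,0,0.7,0]],
  ],
)

```text
t: 37.93
tcp_pos: [0.4143, -0.322, 0.1034]
orientation: [[0.995, 0.036, 0.093], [0.035, -0.999, 0.005], [0.093, -0.002, -0.996]]
force: [0.6, -0.1, -2.5]
gripper_width: 0.219
```

>>> move_arm(
  deltas=[
    [[255,0,0,0.001,0,0,0],[255,0,0,0.0015,0,0,0],[255,0,0,0.0015,0,0,0]],
  ],
)

```text
t: 38.18
tcp_pos: [0.4148, -0.3223, 0.1024]
orientation: [[0.995, 0.036, 0.094], [0.036, -0.999, 0.004], [0.094, -0.001, -0.996]]
force: [0.2, -0.4, -1.8]
gripper_width: 0.215
```

>>> move_arm(
  deltas=[
    [[255,0,0,0.0008,0,0,0],[255,0,0,0.0015,0,0,0],[255,0,0,0.0015,0,0,0]],
  ],
)

```text
t: 38.43
tcp_pos: [0.4149, -0.3223, 0.1009]
orientation: [[0.995, 0.036, 0.094], [0.036, -0.999, 0.004], [0.094, -0.001, -0.996]]
force: [-0.1, -0.0, -1.7]
gripper_width: 0.214
```

```bash
python3 - <<'E'
from h import *
show()
for n in ("scene","top"):
    cams.grab_frame(n)
    for t in("scoop_nose","scoop_pan","scoop_rim"): print(n,t,[(a['at'],a['conf']) for a in cams.spot_point(n,t)[:1]])
E
```

```text
t 38.43 tcp [ 0.4149 -0.3223  0.1009] q [-0.825  0.456  1.769  0.095  0.858  0.65 ] F [-0.1 -0.  -1.7] w 0.214
 yaw 2.05 z [ 0.0938  0.0041 -0.9956]
scene scoop_nose [([0.5717, -0.3116, 0.0018], 0.75)]
scene scoop_pan [([0.5101, -0.3174, 0.0209], 0.71)]
scene scoop_rim [([0.4573, -0.3196, 0.0402], 0.66)]
top scoop_nose [([0.5708, -0.3156, 0.0075], 0.57)]
top scoop_pan [([0.7488, -0.0187, 0.0435], 0.73)]
top scoop_rim [([0.4577, -0.3196, 0.0382], 0.86)]
```

>>> move_arm(
  deltas=[
    [[255,0,0,0.001,0,0,0],[255,0,0,0.001,0,0,0],[200,0,0,0.001,0,0,0],[120,0,0,0.001,0,0,0],[0,0,0,0.001,0,0,0],[0,0,0,0.001,0,0,0],[0,0,0,0.001,0,0,0],[0,0,0,0.001,0,0,0]],
  ],
)

```text
t: 39.5
tcp_pos: [0.415, -0.3223, 0.1]
orientation: [[0.995, 0.036, 0.094], [0.036, -0.999, 0.004], [0.094, -0.001, -0.996]]
force: [0.3, -0.3, -0.0]
gripper_width: 0.904
```

```bash
python3 - <<'E'
from h import *
show(); look("mat2",(.46,-.32,.08),50)
for t in("scoop_nose","scoop_pan","scoop_rim","scoop_grip"): print(t,[(a['at'],a['conf']) for a in cams.spot_point("scene",t)[:1]])
E
```

```text
t 39.5 tcp [ 0.415  -0.3223  0.1   ] q [-0.824  0.458  1.77   0.095  0.856  0.65 ] F [ 0.3 -0.3 -0. ] w 0.904
 yaw 2.06 z [ 0.0939  0.0041 -0.9956]
scoop_nose [([0.5735, -0.3124, 0.0042], 0.76)]
scoop_pan []
scoop_rim [([0.6828, -0.003, 0.0208], 0.61)]
scoop_grip [([0.407, -0.3173, 0.1133], 0.87)]
```

View pics/mat2.png

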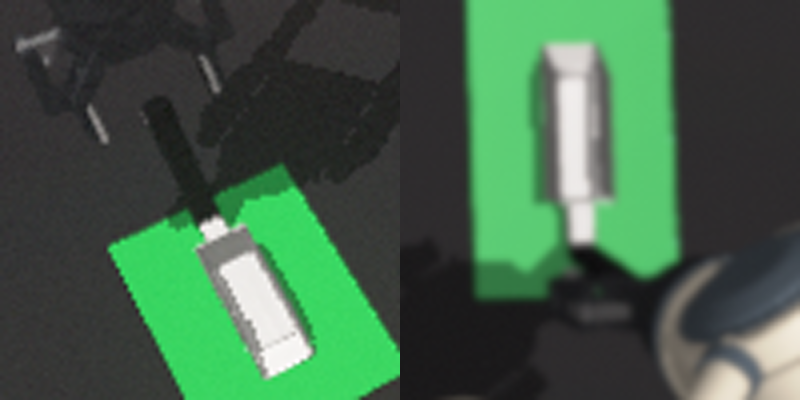

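Released; the scoop stands on the mat between the open fingers. I retract along the tool axis.

>>> move_arm(
  deltas=[
    [[0,0,0,-0.015,0,0,0],[0,0,0,-0.035,0,0,0],[0,0,0,-0.06,0,0,0],[0,0,0,-0.09,0,0,0],[0,0,0,-0.12,0,0,0],[0,0,0,-0.15,0,0,0],[0,-0.03,0,-0.17,0,0,0],[0,-0.03,0,-0.17,0,0,0]],
  ],
)

```text
t: 40.47
tcp_pos: [0.3673, -0.3249, 0.2699]
orientation: [[0.995, 0.036, 0.096], [0.036, -0.999, 0.0], [0.096, 0.003, -0.995]]
force: [0.8, -0.3, 1.3]
gripper_width: 0.999
```

```bash
python3 - <<'E'
from h import *
show()
for n in ("scene","top"):
    cv2.imwrite(f"pics/end_{n}.png",cams.grab_frame(n)[:,:,::-1])
    for t in("scoop_nose","scoop_pan","scoop_rim","scoop_grip"): print(n,t,[(a['at'],a['conf']) for a in cams.spot_point(n,t)[:1]])
    for t in ("tunnel","waterbottle","hut","spray"): print(n,t,[(a['at'],a['conf']) for a in cams.spot_point(n,t)[:1]])
zoomf("end_bin","top",(.66,-.015,.06),50,40); 
E
```

```text
t 40.47 tcp [ 0.3673 -0.3249  0.2699] q [-0.903  0.197  1.62   0.079  1.266  0.61 ] F [ 0.8 -0.3  1.3] w 0.999
 yaw 2.09 z [ 9.580e-02  1.000e-04 -9.954e-01]
scene scoop_nose [([0.5757, -0.3139, 0.0019], 0.59)]
scene scoop_pan [([0.5123, -0.3164, 0.0212], 0.62)]
scene scoop_rim [([0.4603, -0.3216, 0.0416], 0.63)]
scene scoop_grip [([0.4059, -0.3201, 0.1144], 0.84)]
scene tunnel [([0.7817, 0.1808, -0.002], 0.81)]
scene waterbottle [([0.7538, -0.1826, -0.0015], 0.59)]
scene hut [([0.7484, -0.2999, -0.0012], 0.77)]
scene spray [([0.5637, 0.5256, 0.0023], 0.67)]
top scoop_nose [([0.5723, -0.3152, 0.0049], 0.84)]
top scoop_pan [([0.5119, -0.3171, 0.0255], 0.65)]
top scoop_rim [([0.4604, -0.3169, 0.0374], 0.77)]
top scoop_grip [([0.4073, -0.3219, 0.1126], 0.84)]
top tunnel [([0.7767, 0.1803, -0.0043], 0.89)]
top waterbottle [([0.7518, -0.1813, 0.002], 0.77)]
top hut [([0.747, -0.3016, -0.002], 0.73)]
top spray [([0.5648, 0.5236, 0.0022], 0.74)]
```

View pics/end_scene.png

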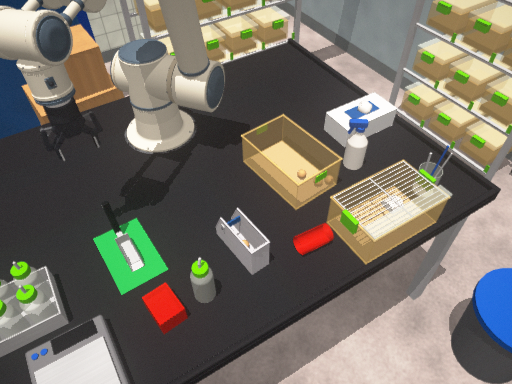

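View pics/end_top.png

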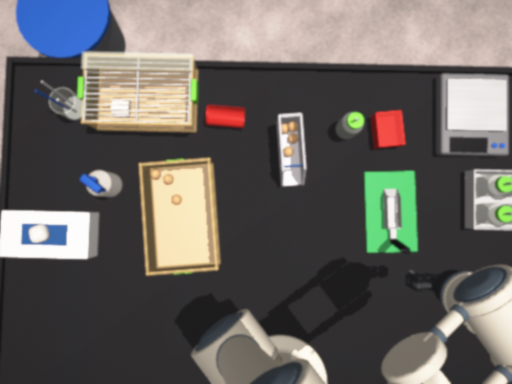

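```bash
python3 - <<'E'
from bench import bot
print(bot.job_done(), bot.get_state()["t"])
E
```

```text
the job is handed in; nothing more can be done
the job is handed in; nothing more can be done
```

The job is handed in at about 41 s of the 72 s allowed. The last images show three balls in the cage, four in the bin, and the empty scoop standing on the mat. No verdict was reported.

**What happened on the way**
- **First entry:** the grip was lost and the scoop was left standing with its nose at the bin's front lip. I gripped it again and went in higher.
- **First scoop:** it came up heaped and was struck level under the bar, but only two balls stayed in.
- **Second scoop:** I went in again, and it came out under the bar level with three balls. Those went into the cage.
- **Jams:** the pushes to the back stopped about 20 mm short of the wall at roughly 45–50 N along the push. The wrist limit of 120 N was not reached.
- **Scoop turned in the grip:** it turned about 9° in the fingers during the second scoop and about 4° more while tipping. I allowed for this when setting it down.

**Last checks**
- **Scoop:** the middle of its trough was at about (0.512, -0.317, 0.023) m, on the mat. The heights of its points agree with it standing level to within a few mm. The gripper was clear of it.
- **Other things on the bench:** they were all within about 5 mm of where they were first seen. One early top-camera reading of the water bottle was wrong (it landed on the bin), and the scene camera agreed both times.
- **Judged steps:** heaped, under the bar and struck level looked met from the arm's position and the images, but I could not measure them directly.

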